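Tighten the clamp nut of a collar jig with a ratchet wrench

ROBOT

A 6-joint arm with a two-finger parallel gripper is mounted at the origin on a cart in front of the work surface, level with it; the furniture and walls round the work are solid. World frame = base frame: x ahead of the robot, y to its left, z up, the work surface at z = 0. Lengths are in mm, angles in rad, forces in N, time in s.
With the tool pointing down it reaches from about 275 to 750 mm from the base axis. Payload 10.2 kg.
Tool frame: the origin (TCP) lies at the very end of the fingers, on their centre line; the grasp point (between the pads) lies 19 mm behind it; z points along the fingers, x is the direction in which the jaws open and shut, and the axes are right-handed (so a half turn about z gives the same grasp; the last joint's range is limited). The gripper opens to 85 mm and grips with 20 to 120 N. Pads are 22 mm wide; open, the fingers measure 114 mm over their backs; the gripper's body (76 mm by 85 mm) begins 54 mm behind the grasp point. The pads swing forward as they close: fully open they stand 13 mm farther back than shut.
Start: joints at [0.944, 0.313, 1.498, -0, 1.331, -0.223], TCP at [206.294, 482.777, 231.294] pointing down, gripper open.
Joint ranges: [-2.94, 2.94], [-0.97, 2.17], [0.19, 2.56], [-1.23, 4.37], [0.02, 3.11], [-2.88, 2.88]. Speed limits (rad/s): [2.39, 2.39, 3.01, 3.14, 3.14, 3.14].

INTERFACE

Orientations are given as a unit quaternion [w, x, y, z].
In Python, from rig import ctrl, cams gives the robot as it stands.
- The arm moves only by the tool play_rows, never from a script. Its argument "steps" is a list of rows, each a list of 2 entries, a list of its own where there are three numbers: the shift along the tool's x, y, z normalised to -1 to 1, where 1 is 0.75 m, then the turn, a rotation vector about the tool's x, y, z normalised to -1 to 1, where 1 is 45 degrees. A call has 1 to 20 rows; each row shifts and turns the commanded pose from where the row before left it, along the tool's axes as they then stand; what a row does not reach is not made up. A row lasts 1/10 s, in which the tool goes at most 50 mm and 8.59 degrees, less where a joint would pass 70% of its speed; a pose out of reach is approached as far as the arm can. A call with a number of a shift or a turn outside -1 to 1 is refused whole. A call with a gripper value outside its range is refused whole. "grip" is the closure, from 0 (fully open) to 1 (shut), set as the call begins (left out, the last holds). The fingers move at their own pace and stop on an object; "squeeze" is the grip in N (left out, the last holds). Time passes only in rows, so rows that do not move let the fingers close. It gives the time, the measured TCP pose, the force and the opening at its end, in the units of the state.
- ctrl.sense(): the state, without advancing time (a new reading comes with each control period).
- cams.capture(name): name is "side" or "top" or "wrist"; returns the picture (384x512x3 uint8, red, green, blue); there is no depth.
- cams.camera_info(name): a dict with "fx", "fy", "cx", "cy" (pixels), "dist_coeffs" ([k1, k2, p1, p2, k3] as OpenCV has them; the pictures are not rectified), "xyz" and "attitude" of the camera in the world. Camera axes: x right, y up, looking along -z (the intrinsics and any distortion apply to the point x, -y, -z); pixel columns grow to the right and rows downward; lengths in mm; the calibration is good to about 2 mm. A picture is of the moment at which its call begins: read the wrist's pose just before it. camera_info takes no time and is no camera call; for the wrist camera it gives the pose at the moment of the call.
- ctrl.finish_job(): hands the job in, once; it reports no verdict.
Trained networks look in the newest picture that a camera, given by its name, has taken for a name from the list of things; names that differ only in an ending like _2 or _b are one class to them, and where a whole thing is asked for, a point or a joint stands for the part that bears it (a point fixed in the world has none). Each returns a list of dicts, best first, with "p" (0 to 1); they miss things now and then, are a little off and sometimes report something else, mostly with a low value. They report only what shows in the picture. A call takes as long as a camera call.
- cams.search_frame(camera, thing): "rect" ([centre column, centre row, width, height] in pixels, round what is visible of it).
- cams.tip_of(camera, thing): "pixel" ([column, row] in pixels: a listed point, or the origin of a listed thing).
The state is a dict: "time_s": time; "joints": joint angles; "dq": joint speeds; "tau": joint torques, N m; "eef_pos": TCP position; "ee_rot": TCP orientation; "force": force on the tool from outside, world axes, zero at the start; "wrist_torque": the same for the moment, N m; "grip_width": opening from 0.0 (shut) to 1.0 (fully open).
Only numpy, scipy, OpenCV 4.12 (cv2) and the standard library are available. Lean on these libraries where they do the work, as an engineer would, in place of code of your own. Each camera call takes 0.05 s, during which the arm holds its last target.

TASK

Pick up the ratchet wrench, seat its ring fully down over the hexagon nut on the collar jig, and tighten the nut clockwise (seen from above) until it comes up hard against its stop, swinging the handle back and forth between the two guide posts and letting the ratchet slip on each return without lifting the wrench off. Finish with one steady, firm pull of about 15 N at the handle against the stop, never more than 30 N, then let go and leave the wrench seated on the nut. Leave the other things on the bench where they are.

Things in the scene. Friction and masses are not known exactly. Their poses are not given: they have to be found in the camera images.
- wrench: Ring ratchet wrench, 0.39 kg, steel with black rubber handle. Round head 68 mm diameter, 20 mm thick; straight handle along its -x axis, tail at x = -185 mm. Origin: centre of the head's flat underside; z up, through the ring. Starts lying flat on the bench. Turned clockwise (from above) it carries the nut; turned counterclockwise it slips, clicking every 13 degrees with little drag.
- grip (a point): Point on the wrench handle's centre line, 110 mm from the ring's axis (wrench x = -110, y = 0, z = 14 mm above the underside); a good place to grip; axes as the wrench's. The rubber grip runs from wrench x = -70 to -154 mm, is 18 mm wide (y) and 16 mm high (z = 6 to 22 mm).
- ring (a point): In the wrench head's centre (wrench z = 10 mm): middle of the dark hexagon insert, open through, 31.5 mm across flats. Its angle in the head is unknown and loose. If it meets the nut corner on flat, the ring stops about 10 mm high; raised 3 mm, turned a little clockwise and pressed lightly (6 N) again, it drops over. After a reversal up to 25 degrees pass before the nut moves.
- jig: Clamping jig fixed to the bench: grey base plate 124 x 124 x 12 mm, three plated collars, steel disc (64 mm diameter, top at 50 mm), nut on top. Origin: centre of its underside. Two guide posts, 8 mm diameter, 90 mm high, stand 52 mm from the nut's axis, 52 degrees either side of the jig's -x. Between them the seated handle can swing 38 degrees to either side of the jig's -x.
- nut_seat (a point): On the nut's vertical axis at the top of the disc (underside of the nut), 50 mm above the bench. When the ring is fully seated the wrench's origin lies here. The brass hexagon nut is 30 mm across flats, 18 mm high, tapered over its top 7 mm; the stud stands 7 mm above it.
- nut (a joint): Turn of the nut in rad, growing clockwise seen from above; starts between 0 and 0.6, stops hard at 2.2 (tight). It needs about 0.35 N m to turn (3 N at 110 mm) and stays where it is left. At 0 two of its corners lie along the jig's x axis.
- ring_stack: Bystander: stack of plated collars on a peg, 62 mm in diameter, 109 mm high; origin under it.
- grease_tin: Bystander: flat round tin with blue lid, 70 mm in diameter, 31 mm high; origin under it.
- gauge_block: Bystander: ground steel block, 30 x 35 x 28 mm; origin under it.
- marker: Bystander: green-capped marker pen lying flat, 17 x 135 x 16 mm, along its y axis; origin under it.

How it is judged:
By the outcome, as a careful person would: the job done as asked, in the order asked, and still so for the second after the job is handed in, with the robot touching nothing.
It also fails if it takes over 72 s, if anything falls off the work surface, if the arm or the gripper's body presses on something with over 40 N, if the wrist force passes 120 N, or if a joint passes its speed limit or range.

## Working session

There is one attempt and no reset: what is moved stays moved. The work goes in short steps, Python scripts to look and compute and a tool call to move; the robot and the scene stay as the last step left them, time stands still between calls to the robot, and variables do not carry over. Pictures are saved under pics/ and viewed, and the job is handed in when it is done.

Besides the shell and the picture viewer there is one more tool, called in YAML: its name, and indented under it one key for each argument. play_rows: Moves the arm, as the interface text tells. Its arguments: {"type":"object","properties":{"steps":{"type":"array"},"grip":{"type":"number"},"squeeze":{"type":"number"}},"required":["steps"]}

```bash
ls; mkdir -p pics
cat > h.py <<'E'
import numpy as np, cv2
from rig import ctrl, cams
from scipy.spatial.transform import Rotation as R
def rot(q): return R.from_quat([q[1],q[2],q[3],q[0]])
def save(name,fn):
    im=cams.capture(name); cv2.imwrite('pics/'+fn,im[:,:,::-1]); return im
def Rm(ci):
    a=np.array(ci['attitude'],float)
    return rot(a) if a.size==4 else R.from_matrix(a)
def ray(ci,px):
    K=np.array([[ci['fx'],0,ci['cx']],[0,ci['fy'],ci['cy']],[0,0,1.]])
    p=cv2.undistortPoints(np.array([[px]],float),K,np.array(ci['dist_coeffs'],float))[0,0]
    return np.array(ci['xyz'],float),Rm(ci).apply([p[0],-p[1],-1.])
def at_z(ci,px,z):
    o,d=ray(ci,px); return o+d*(z-o[2])/d[2]
def proj(ci,P):
    K=np.array([[ci['fx'],0,ci['cx']],[0,ci['fy'],ci['cy']],[0,0,1.]])
    c=Rm(ci).inv().apply(np.atleast_2d(P)-np.array(ci['xyz']))*[1,-1,-1]
    return cv2.projectPoints(c.reshape(-1,1,3),np.zeros(3),np.zeros(3),K,np.array(ci['dist_coeffs'],float))[0][:,0]
E
python3 - <<'E'
from h import *
s=ctrl.sense(); print(s)
for n in ['top','side']:
    print(n,cams.camera_info(n)); save(n,n+'0.png')
    for t in ['wrench','grip','ring','jig','nut_seat']:
        r=cams.tip_of(n,t)[:2]; print(t,r)
E
```

```text
pics
{'time_s': 0.0, 'joints': array([ 9.43571647e-01,  3.13477339e-01,  1.49845520e+00, -1.00294733e-05,
        1.33101640e+00, -2.23405608e-01]), 'dq': array([-0.00103183,  0.00083072,  0.00105601, -0.00095669,  0.00052204,
       -0.00079485]), 'tau': array([-1.92008392e-04, -4.12268221e+01, -2.59742671e+01, -1.77320512e-04,
        4.19973512e-03,  2.05705192e-05]), 'eef_pos': array([206.14500981, 482.54351813, 230.71427663]), 'ee_rot': array([ 2.43501609e-04,  8.34544862e-01,  5.50939573e-01, -6.32931976e-04]), 'force': array([ 0.0692319 , -0.3459167 ,  0.21886054]), 'wrist_torque': array([-0.03896999,  0.00331441,  0.03257182]), 'grip_width': 1.001483953836776}
top {'fx': 372.33955860932724, 'fy': 372.33955860932724, 'cx': 254.68012994633392, 'cy': 193.91678138870355, 'dist_coeffs': array([0.00240452, 0.        , 0.        , 0.        , 0.        ]), 'xyz': array([ 440.37028908,  -82.93912927, 1017.16918738]), 'attitude': array([ 0.71168685,  0.0361156 , -0.03667765, -0.70060848])}
wrench [{'pixel': [288.9, 183.6], 'p': 0.86}]
grip [{'pixel': [274.9, 220.2], 'p': 0.58}]
ring [{'pixel': [287.3, 180.5], 'p': 0.68}, {'pixel': [114.7, 184.5], 'p': 0.34}]
jig [{'pixel': [197.1, 175.9], 'p': 0.68}]
nut_seat [{'pixel': [194.1, 171.6], 'p': 0.89}]
side {'fx': 432.79952628191023, 'fy': 432.79952628191023, 'cx': 253.36511973830142, 'cy': 187.7939549549709, 'dist_coeffs': array([-0.16881972,  0.        ,  0.        ,  0.        ,  0.        ]), 'xyz': array([ 516.76787128, -995.93639501,  698.13608812]), 'attitude': array([ 0.88415153,  0.46708237,  0.0058186 , -0.00873412])}
wrench [{'pixel': [280.2, 233.0], 'p': 0.69}]
grip [{'pixel': [240.8, 217.7], 'p': 0.93}]
ring [{'pixel': [286.8, 229.3], 'p': 0.58}]
jig [{'pixel': [277.3, 178.6], 'p': 0.96}]
nut_seat [{'pixel': [278.7, 161.8], 'p': 0.57}]
```

View pics/top0.png

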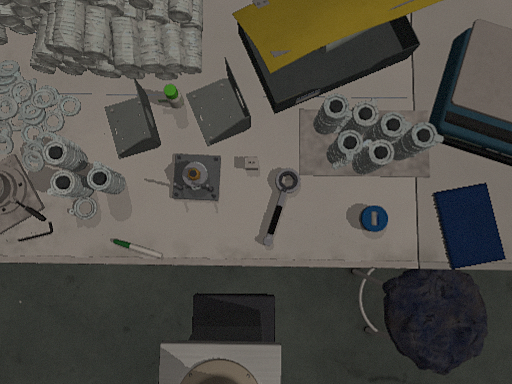

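View pics/side0.png

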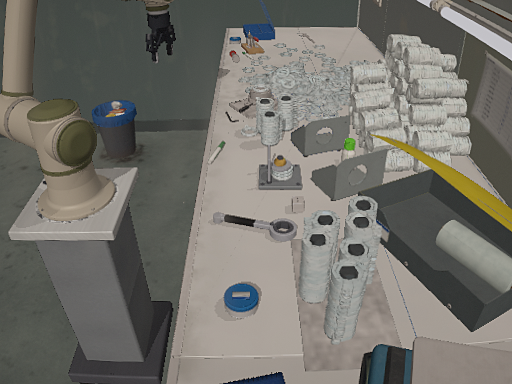

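Run:
```python
from h import *
t=cams.camera_info('top');s=cams.camera_info('side')
print(at_z(t,[288.9,183.6],0),at_z(t,[274.9,220.2],14),at_z(t,[287.3,180.5],10),at_z(t,[197.1,175.9],0),at_z(t,[194.1,171.6],50))
print(at_z(s,[280.2,233],0),at_z(s,[240.8,217.7],14),at_z(s,[286.8,229.3],10),at_z(s,[277.3,178.6],0),at_z(s,[278.7,161.8],50))
```

```text
[ 575.55764915 -176.73148614    0.        ] [ 473.86752225 -138.40279271   14.        ] [ 582.6918832  -171.38900308   10.        ] [592.97158383  76.71640465   0.        ] [596.75313661  77.10379682  50.        ]
[ 578.76233178 -174.30943456    0.        ] [ 480.77583607 -127.3844413    14.        ] [ 595.03592642 -172.55557033   10.        ] [585.21628852  72.79318949   0.        ] [589.40587821  85.51442134  50.        ]
```

Run:
```python
from h import *
t=cv2.imread('pics/top0.png');s=cv2.imread('pics/side0.png')
a=cv2.resize(t[140:260,140:300],None,fx=4.5,fy=4.5,interpolation=cv2.INTER_CUBIC)
b=cv2.resize(s[120:250,200:320],None,fx=4.5,fy=4.5,interpolation=cv2.INTER_CUBIC)
cv2.imwrite('pics/c1.png',a);cv2.imwrite('pics/c2.png',b)
w=cams.camera_info('wrist');print(w)
st=ctrl.sense();r=rot(st['ee_rot']);print(r.as_matrix());print(r.inv().apply(w['xyz']-st['eef_pos']), (r.inv()*Rm(w)).as_matrix())
```

```text
{'fx': 285.8644610284991, 'fy': 285.8644610284991, 'cx': 250.79484562164038, 'cy': 191.49177765570747, 'dist_coeffs': array([-0.06151042,  0.        ,  0.        ,  0.        ,  0.        ]), 'xyz': array([145.25801881, 508.8083278 , 374.53795842]), 'attitude': array([ 0.82740833, -0.10842908, -0.07203564,  0.54630527])}
[[ 3.92917567e-01  9.19573698e-01 -1.56534604e-06]
 [ 9.19573698e-01 -3.92917567e-01 -2.44984082e-05]
 [-2.31431438e-05  8.18640392e-06 -1.00000000e+00]]
[-3.78451086e-02 -6.63505420e+01 -1.43251104e+02] [[ 9.99999690e-01 -8.75952187e-06 -7.87108552e-04]
 [-2.11638397e-04 -9.66110394e-01 -2.58129157e-01]
 [-7.58172666e-04  2.58129243e-01 -9.66110097e-01]]
```

View pics/c1.png

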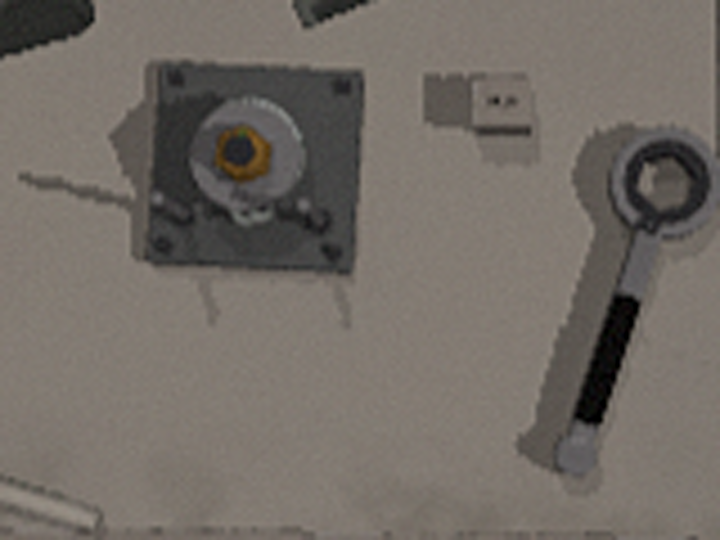

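View pics/c2.png

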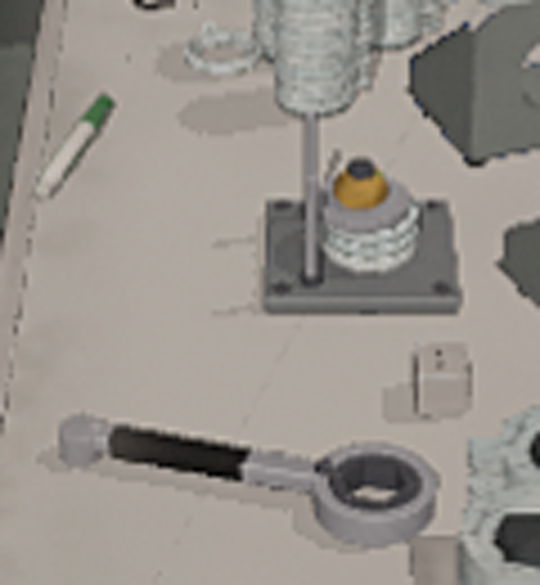

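play_rows:
  steps:
    - [[-0.0248,0.0564,0.003],[0,0,0]]
    - [[-0.0248,0.0564,0.003],[0,0,0]]
    - [[-0.0248,0.0564,0.003],[0,0,0]]
    - [[-0.0248,0.0564,0.003],[0,0,0]]
    - [[-0.0248,0.0564,0.003],[0,0,0]]
    - [[-0.0248,0.0564,0.003],[0,0,0]]
    - [[-0.0248,0.0564,0.003],[0,0,0]]
    - [[-0.0248,0.0564,0.003],[0,0,0]]
    - [[-0.0248,0.0564,0.003],[0,0,0]]
    - [[-0.0248,0.0564,0.003],[0,0,0]]
    - [[-0.0248,0.0564,0.003],[0,0,0]]
    - [[-0.0248,0.0564,0.003],[0,0,0]]
    - [[0,0,0],[0,0,-0.171]]
    - [[0,0,0],[0,0,-0.171]]
    - [[0,0,0],[0,0,-0.171]]
    - [[0,0,0],[0,0,0]]
    - [[0,0,0],[0,0,0]]

```text
time_s: 2.3
eef_pos: [585.4, 78.1, 204.3]
ee_rot: [0.0, 0.709, 0.706, 0.0]
force: [-0.4, 0.2, 0.3]
grip_width: 1.003
```

Run:
```python
from h import *
s=ctrl.sense();w=cams.camera_info('wrist');im=save('wrist','w1.png')
print(s['eef_pos'],s['force'],rot(s['ee_rot']).as_euler('ZYX',degrees=True))
import pickle;pickle.dump(w,open('w1.pkl','wb'))
for t,z in [('nut_seat',50),('jig',0)]:
    for r in cams.tip_of('wrist',t)[:2]: print(t,r,at_z(w,r['pixel'],z))
cv2.imwrite('pics/w1b.png',cv2.resize(im[:,:,::-1],None,fx=1.5,fy=1.5,interpolation=cv2.INTER_CUBIC))
```

```text
[585.37299757  78.13417079 204.30456507] [-0.35843687  0.24832087  0.33355782] [8.97491361e+01 9.36788882e-04 1.79998332e+02]
nut_seat {'pixel': [248.8, 182.9], 'p': 0.95} [589.15490134  76.61698966  50.        ]
jig {'pixel': [245.1, 176.3], 'p': 0.81} [592.49643073  71.69756323   0.        ]
jig {'pixel': [428.4, 160.8], 'p': 0.27} [573.13412742 301.78740669   0.        ]
```

View pics/w1b.png

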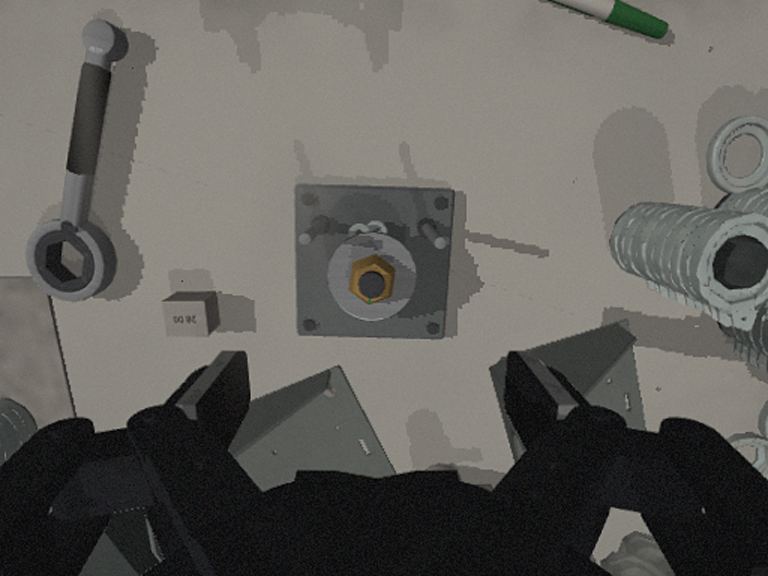

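Run:
```python
from h import *
im=cv2.imread('pics/w1.png')
cv2.imwrite('pics/j1.png',cv2.resize(im[115:235,185:315],None,fx=6,fy=5,interpolation=cv2.INTER_CUBIC)[:600,:780])
```

```text
(no output)
```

View pics/j1.png

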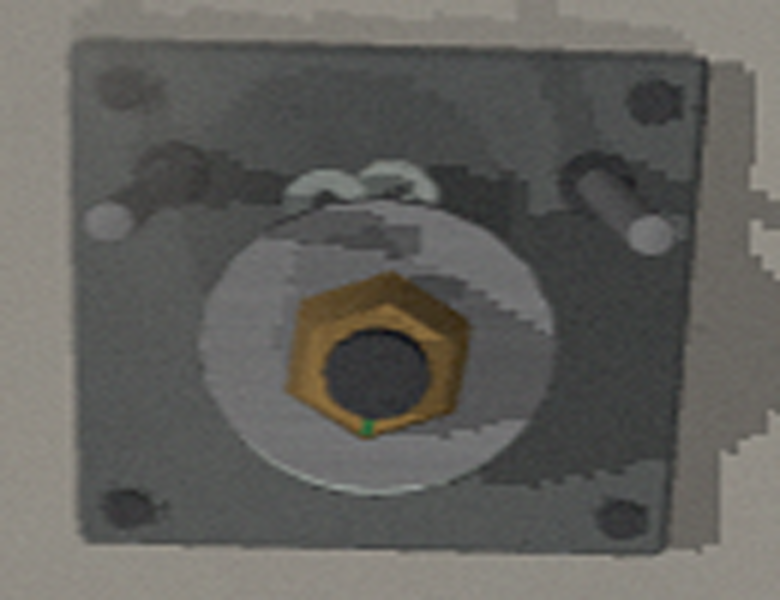

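```bash
cat > fit.py <<'E'
from h import *
import pickle
from scipy.optimize import least_squares
w=pickle.load(open('w1.pkl','rb'))
pts=np.array([[75,42],[706,58],[662,552],[85,542],[108,222],[651,235],[378.5,347.5]])
px=np.c_[185+(pts[:,0]+.5)/6-.5,115+(pts[:,1]+.5)/5-.5]
c=52*np.cos(np.radians(52));s_=52*np.sin(np.radians(52))
M=np.array([[-62,-62,12],[-62,62,12],[62,62,12],[62,-62,12],[-c,-s_,90],[-c,s_,90],[0,0,50.]])
def W(p): return R.from_euler('z',p[2]).apply(M)+[p[0],p[1],0]
f=lambda p:(proj(w,W(p))-px).ravel()
r=least_squares(f,[590,77,0]);print(r.x[:2],np.degrees(r.x[2]));print(f(r.x).reshape(-1,2).round(1))
E
python3 fit.py
```

```text
[590.5129377   75.45247964] -1.839249461482635
[[-1.7 -0.5]
 [ 1.  -0.7]
 [ 1.1  1.3]
 [-1.3  0.7]
 [ 0.4 -0.1]
 [ 0.2 -0.2]
 [ 0.1  0. ]]
```

play_rows:
  steps:
    - [[-0.054,-0.002,0],[0,0,0]]
    - [[-0.054,-0.002,0],[0,0,0]]
    - [[-0.054,-0.002,0],[0,0,0]]
    - [[-0.054,-0.002,0],[0,0,0]]
    - [[-0.054,-0.002,0],[0,0,0]]
    - [[-0.054,-0.002,0],[0,0,0.138]]
    - [[0,0,0],[0,0,0.138]]
    - [[0,0,0],[0,0,0.138]]
    - [[0,0,0],[0,0,0]]
    - [[0,0,0],[0,0,0]]

```text
time_s: 3.45
eef_pos: [576.2, -164.7, 204.4]
ee_rot: [0.0, 0.812, 0.584, 0.0]
force: [0.0, 0.8, -0.2]
grip_width: 1.001
```

Run:
```python
from h import *
s=ctrl.sense();w=cams.camera_info('wrist');im=save('wrist','w2.png')
print(s['eef_pos'],s['force'],rot(s['ee_rot']).as_euler('ZYX',degrees=True),s['joints'])
import pickle;pickle.dump(w,open('w2.pkl','wb'))
for t,z in [('wrench',0),('grip',14),('ring',10)]:
    for r in cams.tip_of('wrist',t)[:2]: print(t,r,at_z(w,r['pixel'],z))
cv2.imwrite('pics/w2b.png',cv2.resize(im[0:260,150:400,::-1],None,fx=2.3,fy=2.3,interpolation=cv2.INTER_CUBIC))
```

```text
[ 576.19608728 -164.73665065  204.35684683] [ 0.03970867  0.80893336 -0.1893871 ] [7.14579443e+01 2.48291299e-03 1.79994344e+02] [-4.73767158e-01  4.97154948e-01  1.30051506e+00 -2.88200290e-05
  1.34381856e+00 -1.72093708e+00]
wrench {'pixel': [241.5, 179.4], 'p': 0.65} [ 583.00846052 -178.88076422    0.        ]
wrench {'pixel': [49.7, 162.5], 'p': 0.65} [ 484.50387274 -402.10065039    0.        ]
grip {'pixel': [241.3, 86.0], 'p': 0.7} [ 479.83909416 -143.20186797   14.        ]
ring {'pixel': [246.2, 182.9], 'p': 0.72} [ 586.92422463 -173.87589383   10.        ]
ring {'pixel': [244.3, 85.0], 'p': 0.7} [ 479.49487411 -139.66283832   10.        ]
```

View pics/w2b.png

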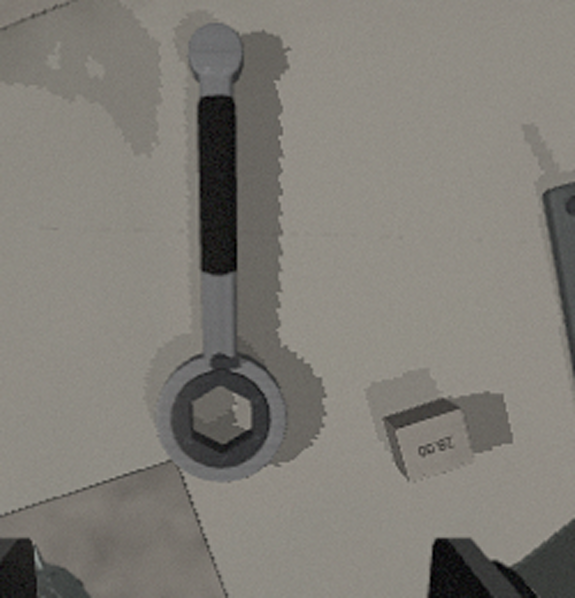

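```bash
cat > fitw.py <<'E'
from h import *
import pickle
from scipy.optimize import least_squares
w=pickle.load(open('w2.pkl','rb'))
pts=np.array([[223.5,417],[216.7,96.5],[219,273.5]])
px=np.c_[150+(pts[:,0]+.5)/2.3-.5,(pts[:,1]+.5)/2.3-.5]
M=np.array([[0,0,20],[-154,0,22],[-70,0,22.]])
def W(p): return R.from_euler('z',p[2]).apply(M)+[p[0],p[1],0]
f=lambda p:(proj(w,W(p))-px).ravel()
r=least_squares(f,[583,-173,-.3]);p=r.x;print(p[:2],np.degrees(p[2]));print(f(p).reshape(-1,2).round(1))
print('grip',p[:2]-110*np.array([np.cos(p[2]),np.sin(p[2])]))
im=cv2.imread('pics/w2.png');c=px[0];u0,v0=int(c[0])-32,int(c[1])-32
cv2.imwrite('pics/ringz.png',cv2.resize(im[v0:v0+64,u0:u0+64],None,fx=9,fy=9,interpolation=cv2.INTER_CUBIC));print(u0,v0)
E
python3 fitw.py
```

```text
[ 583.60306234 -172.00503005] -17.572392324337848
[[-0.2  0.7]
 [-0.2 -2.5]
 [ 0.4  2.1]]
grip [ 478.73607457 -138.79486783]
214 149
```

View pics/ringz.png

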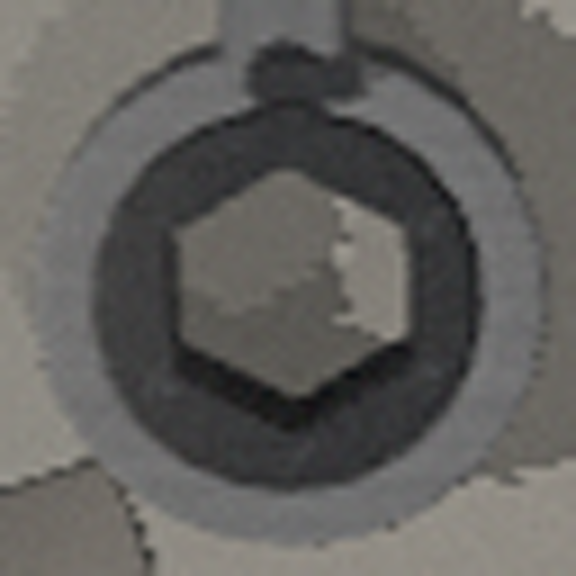

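play_rows:
  steps:
    - [[-0.00213,-0.0336,0.0467],[0,0,-0.0216]]
    - [[-0.00213,-0.0336,0.0467],[0,0,0]]
    - [[-0.00213,-0.0336,0.0467],[0,0,0]]
    - [[-0.00213,-0.0336,0.0467],[0,0,0]]
    - [[0,0,0.02],[0,0,0]]
    - [[0,0,0.02],[0,0,0]]
    - [[0,0,0.02],[0,0,0]]
    - [[0,0,0.02],[0,0,0]]
    - [[0,0,0],[0,0,0]]
    - [[0,0,0],[0,0,0]]

```text
time_s: 4.65
eef_pos: [478.5, -139.9, 4.6]
ee_rot: [0.0, 0.807, 0.59, 0.0]
force: [0.3, -0.4, -0.5]
grip_width: 0.996
```

Run:
```python
from h import *
s=ctrl.sense();w=cams.camera_info('wrist');im=save('wrist','w3.png')
print(s['eef_pos'],s['force'],rot(s['ee_rot']).as_euler('ZYX',degrees=True))
```

```text
[ 478.498326   -139.92062468    4.55974356] [ 0.28969627 -0.4233134  -0.47373271] [7.23197933e+01 8.57724384e-04 1.79990826e+02]
```

View pics/w3.png

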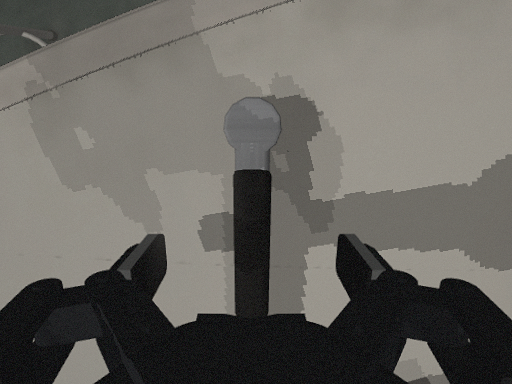

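play_rows:
  steps:
    - [[0,0,0],[0,0,0]]
    - [[0,0,0],[0,0,0]]
    - [[0,0,0],[0,0,0]]
    - [[0,0,0],[0,0,0]]
    - [[0,0,0],[0,0,0]]
    - [[0,0,0],[0,0,0]]
    - [[0,0,0],[0,0,0]]
    - [[0,0,0],[0,0,0]]
  grip: 1
  squeeze: 90

```text
time_s: 5.5
eef_pos: [478.4, -140.0, 4.6]
ee_rot: [0.0, 0.807, 0.59, 0.0]
force: [-2.8, 0.6, 6.2]
grip_width: 0.183
```

play_rows:
  steps:
    - [[0,0,-0.007],[0,0,0]]
    - [[0,0,-0.02],[0,0,0]]
    - [[0,0,-0.04],[0,0,0]]
    - [[0,0,-0.04],[0,0,0]]
    - [[0,0,-0.04],[0,0,0]]
    - [[0,0,-0.02],[0,0,0]]
    - [[0,0,0],[0,0,0]]
    - [[0,0,0],[0,0,0]]
    - [[0,0,0],[0,0,0]]

```text
time_s: 6.4
eef_pos: [477.6, -139.5, 128.1]
ee_rot: [-0.001, 0.808, 0.59, -0.001]
force: [-1.1, -0.2, -3.8]
grip_width: 0.187
```

Run:
```python
from h import *
s=ctrl.sense();print(s['eef_pos'],s['force'],s['wrist_torque'],s['grip_width'])
im=save('wrist','w4.png');t=save('top','t4.png');print(cams.tip_of('top','ring')[:2]);sd=save('side','s4.png')
a=cv2.resize(t[130:260,180:310,::-1],None,fx=3,fy=3,interpolation=cv2.INTER_CUBIC)
b=cv2.resize(sd[130:260,190:320,::-1],None,fx=3,fy=3,interpolation=cv2.INTER_CUBIC)
cv2.imwrite('pics/c4.png',np.hstack([a,b]))
```

```text
[ 477.5557873  -139.53756889  128.08892191] [-1.07833634 -0.24520713 -3.83996338] [ 0.14909913  0.32177367 -0.00934097] 0.18730810147272273
[{'pixel': [294.9, 174.4], 'p': 0.84}]
```

View pics/w4.png

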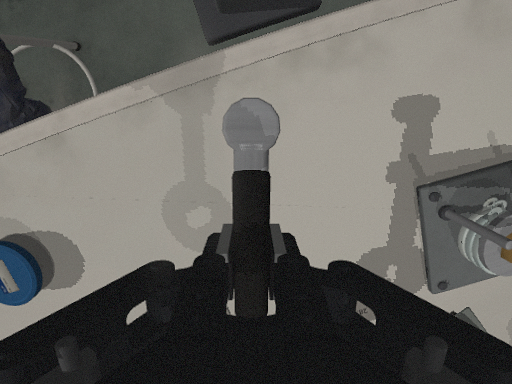

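View pics/c4.png

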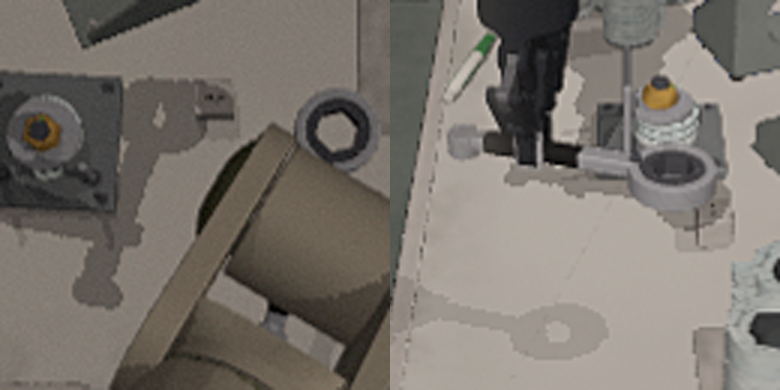

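Run:
```python
from h import *
t=cams.camera_info('top')
g=cv2.imread('pics/top0.png'); g4=cv2.imread('pics/t4.png')
def crop(im,u,v): return cv2.resize(im[v-24:v+24,u-24:u+24],None,fx=8,fy=8,interpolation=cv2.INTER_CUBIC)
cv2.imwrite('pics/c5.png',np.hstack([crop(g,288,180),crop(g4,292,173)]))
# jig fit in top0
print(at_z(t,[288.2,180],20),at_z(t,[291.7,173.3],143.5),at_z(t,[195.1,174.4],50))
s=ctrl.sense();r=rot(s['ee_rot']);print(r.as_euler('ZYX',degrees=True),r.apply([0,1,0]))
```

```text
[ 582.68114853 -172.93457202   20.        ] [ 581.23198062 -169.99106541  143.5       ] [589.36339979  74.24042382  50.        ]
[ 7.22887304e+01 -1.87170388e-02 -1.79917850e+02] [ 0.95260083 -0.30421968 -0.00143379]
```

View pics/c5.png

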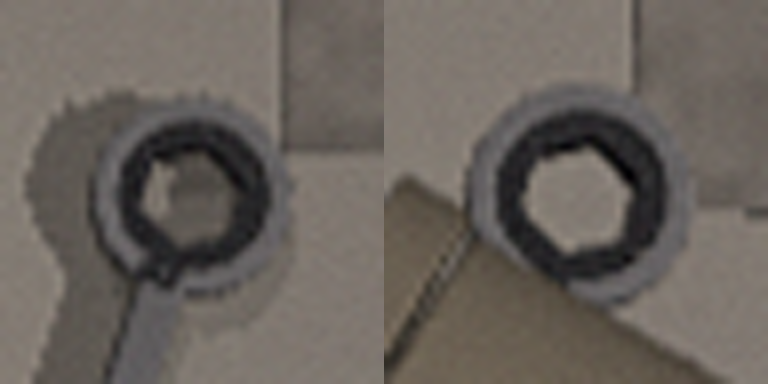

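play_rows:
  steps:
    - [[0.02,-0.006,0],[0,0,0]]
    - [[0.042,-0.0126,0],[0,0,0]]
    - [[0.042,-0.0126,0],[0,0,0]]
    - [[0.042,-0.0126,0],[0,0,0]]
    - [[0.042,-0.0126,0],[0,0,0]]
    - [[0.042,-0.0126,0],[0,0,0]]
    - [[0.042,-0.0126,0],[0,0,0]]
    - [[0.022,-0.0066,0],[0,0,0]]
    - [[0,0,0],[0,0,-0.072]]
    - [[0,0,0],[0,0,-0.072]]
    - [[0,0,0],[0,0,-0.072]]
    - [[0,0,0.02],[0,0,0]]
    - [[0,0,0.013],[0,0,0]]
    - [[0,0,0],[0,0,0]]
    - [[0,0,0],[0,0,0]]
    - [[0,0,0],[0,0,0]]

```text
time_s: 8.2
eef_pos: [482.6, 90.4, 105.2]
ee_rot: [0.0, 0.755, 0.656, 0.0]
force: [-0.4, 0.1, -2.8]
grip_width: 0.182
```

```bash
cat > look.py <<'E'
import sys
from h import *
n=sys.argv[1]
s=ctrl.sense();r=rot(s['ee_rot']);print(s['time_s'],s['eef_pos'].round(2),s['force'].round(2),s['wrist_torque'].round(2),s['grip_width'],r.as_euler('ZYX',degrees=True).round(2))
t=save('top','t%s.png'%n);sd=save('side','s%s.png'%n)
a=cv2.resize(t[145:205,165:225,::-1],None,fx=6.5,fy=6.5,interpolation=cv2.INTER_CUBIC)
b=cv2.resize(sd[115:195,220:320,::-1],None,fx=4.1,fy=4.875,interpolation=cv2.INTER_CUBIC)
cv2.imwrite('pics/c%s.png'%n,np.hstack([a,b]))
E
python3 look.py 6
```

```text
8.2 [482.6   90.36 105.17] [-0.35  0.12 -2.83] [0.06 0.33 0.01] 0.18223197518177475 [ 8.2010e+01 -1.0000e-02  1.7995e+02]
```

View pics/c6.png

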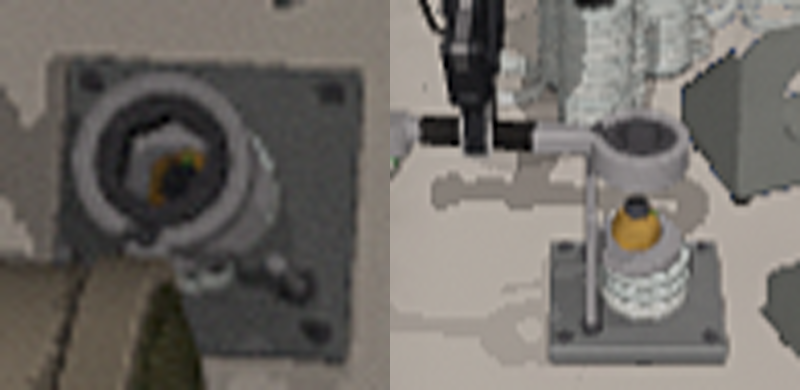

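Run:
```python
from h import *
t=cams.camera_info('top');s=cams.camera_info('side')
print('top ring',at_z(t,[190.4-.4,169.8-.4],120.6),'disc',at_z(t,[195.2-.4,174.3-.4],50))
print('side ring',at_z(s,[281.8-.4,143.1-.4],120.6))
# disc in side0 crop: c2 scale 4.5 offset 200,120
g=cv2.imread('pics/side0.png')
cv2.imwrite('pics/sd.png',cv2.resize(g[145:195,250:310],None,fx=10,fy=10,interpolation=cv2.INTER_CUBIC))
g=cv2.imread('pics/s6.png')
cv2.imwrite('pics/sr.png',cv2.resize(g[130:180,250:310],None,fx=10,fy=10,interpolation=cv2.INTER_CUBIC))
```

```text
top ring [590.59894241  75.58049574 120.6       ] disc [590.67709281  75.07002027  50.        ]
side ring [595.18960778  71.26620479 120.6       ]
```

View pics/sd.png

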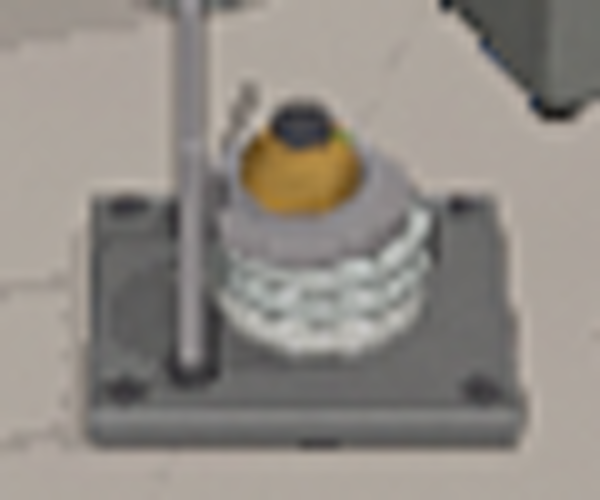

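View pics/sr.png

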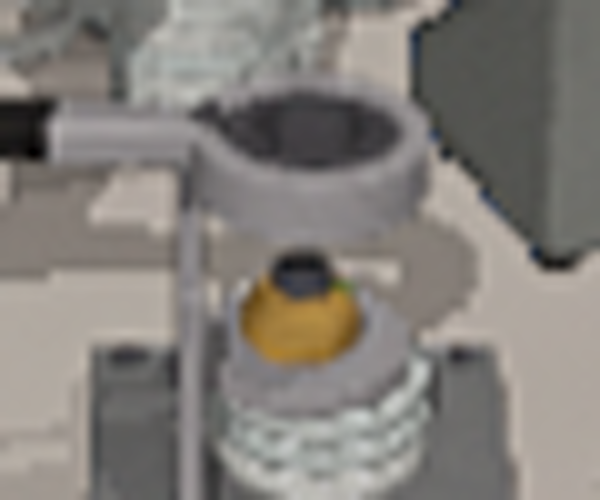

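Run:
```python
from h import *
s=cams.camera_info('side')
for z in (50,75,120.6): print(z,proj(s,[590.5,75.3,z]))
def c(im,x,y,u0,v0): return (u0+(x+.5)/10-.5, v0+(y+.5)/10-.5)
print('disc',at_z(s,c(0,317,195,250,145),50),'stud',at_z(s,c(0,302,125,250,145),75),'ring',at_z(s,c(0,310,135,250,130),120.6))
```

```text
50 [[279.28612245 163.60580829]]
75 [[279.41027369 156.120624  ]]
120.6 [[279.63662163 142.04710872]]
disc [596.01479045  72.60783375  50.        ] stud [591.14861813  70.00058388  75.        ] ring [592.686308    69.31053362 120.6       ]
```

play_rows:
  steps:
    - [[0,0,0.01],[0,0,0]]
    - [[0,0,0.01],[0,0,0]]
    - [[0,0,0.01],[0,0,0]]
    - [[0,0,0.008],[0,0,0]]
    - [[0,0,0],[0,0,0]]
    - [[0,0,0],[0,0,0]]

```text
time_s: 8.9
eef_pos: [482.4, 90.2, 76.1]
ee_rot: [-0.0, 0.755, 0.656, -0.0]
force: [0.5, -0.5, -3.3]
grip_width: 0.184
```

```bash
python3 look.py 7
```

```text
8.9 [482.38  90.25  76.11] [ 0.48 -0.54 -3.31] [0.03 0.27 0.  ] 0.18367403546429403 [  82.01    0.   -179.99]
```

View pics/c7.png

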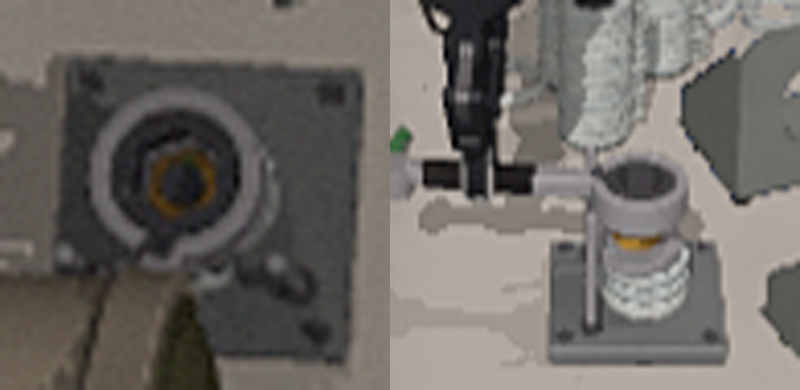

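play_rows:
  steps:
    - [[0,0,0.003],[0,0,0]]
    - [[0,0,0.003],[0,0,0]]
    - [[0,0,0.002],[0,0,0]]
    - [[0,0,0.002],[0,0,0]]
    - [[0,0,0],[0,0,0]]

```text
time_s: 9.5
eef_pos: [482.2, 90.3, 68.5]
ee_rot: [-0.0, 0.755, 0.656, -0.0]
force: [0.1, -0.4, -2.9]
grip_width: 0.183
```

Underside ≈ 64; continue in small steps.

play_rows:
  steps:
    - [[0,0,0.0015],[0,0,0]]
    - [[0,0,0.0015],[0,0,0]]
    - [[0,0,0.0015],[0,0,0]]
    - [[0,0,0],[0,0,0]]

```text
time_s: 9.9
eef_pos: [482.2, 90.3, 65.3]
ee_rot: [-0.0, 0.755, 0.656, -0.0]
force: [-2.2, -0.6, -0.7]
grip_width: 0.183
```

play_rows:
  steps:
    - [[0,0,0.001],[0,0,0]]
    - [[0,0,0.001],[0,0,0]]
    - [[0,0,0],[0,0,0]]

```text
time_s: 10.2
eef_pos: [482.0, 90.3, 63.7]
ee_rot: [-0.0, 0.755, 0.656, -0.0]
force: [-2.7, -0.7, -4.7]
grip_width: 0.183
```

```bash
python3 look.py 8
```

```text
10.2 [482.    90.27  63.69] [-2.67 -0.72 -4.72] [ 0.01  0.69 -0.05] 0.18261210276611295 [ 8.2010e+01  1.0000e-02 -1.7995e+02]
```

View pics/c8.png

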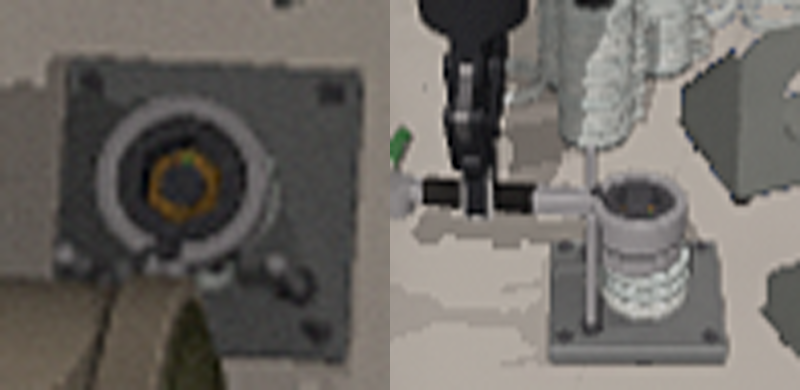

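play_rows:
  steps:
    - [[0,-0.001,0.001],[0,0,0]]
    - [[0,0,0.0015],[0,0,0]]
    - [[0,0,0],[0,0,0]]

```text
time_s: 10.6
eef_pos: [481.8, 90.4, 61.8]
ee_rot: [0.0, 0.755, 0.656, 0.0]
force: [0.4, 0.4, -4.1]
grip_width: 0.188
```

play_rows:
  steps:
    - [[0,0,0.002],[0,0,0]]
    - [[0,0,0.002],[0,0,0]]
    - [[0,0,0.0015],[0,0,0]]
    - [[0,0,0],[0,0,0]]
    - [[0,0,0],[0,0,0]]

```text
time_s: 11.1
eef_pos: [481.6, 90.3, 57.8]
ee_rot: [-0.0, 0.755, 0.656, 0.0]
force: [-0.3, -0.7, -3.8]
grip_width: 0.187
```

play_rows:
  steps:
    - [[0,0,0.002],[0,0,0]]
    - [[0,0,0.001],[0,0,0]]
    - [[0,0,0.001],[0,0,0]]
    - [[0,0,0],[0,0,0]]
    - [[0,0,0],[0,0,0]]

```text
time_s: 11.6
eef_pos: [481.7, 90.3, 54.9]
ee_rot: [0.0, 0.755, 0.656, 0.0]
force: [-0.7, -0.5, -2.4]
grip_width: 0.184
```

play_rows:
  steps:
    - [[0,0,0.0007],[0,0,0]]
    - [[0,0,0.0007],[0,0,0]]
    - [[0,0,0],[0,0,0]]
    - [[0,0,0],[0,0,0]]

```text
time_s: 12.0
eef_pos: [481.6, 90.4, 54.0]
ee_rot: [0.0, 0.755, 0.656, 0.0]
force: [-4.4, 1.5, 5.4]
grip_width: 0.185
```

```bash
python3 look.py 9
```

```text
12.0 [481.61  90.39  53.99] [-4.42  1.49  5.4 ] [-0.08  0.39 -0.05] 0.18483406538815897 [ 82.01  -0.   179.99]
```

View pics/c9.png

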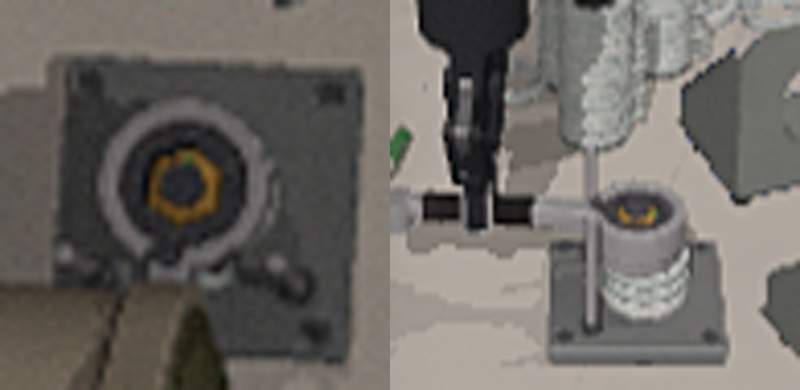

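play_rows:
  steps:
    - [[0,-0.0005,-0.0005],[0,0,0]]
    - [[-0.01278,0.00056,0],[0,0,-0.1111]]
    - [[-0.01278,0.00056,0],[0,0,-0.1111]]
    - [[-0.01278,0.00056,0],[0,0,-0.1111]]
    - [[0,0,0],[0,0,0]]

```text
time_s: 12.6
eef_pos: [480.8, 60.9, 54.1]
ee_rot: [-0.0, 0.662, 0.749, -0.0]
force: [-4.8, -1.9, 3.2]
grip_width: 0.187
```

```bash
python3 look.py 10
```

```text
12.6 [480.81  60.87  54.08] [-4.8  -1.94  3.23] [-0.14  0.51 -0.03] 0.18706489279330313 [  97.06    0.   -179.96]
```

View pics/c10.png

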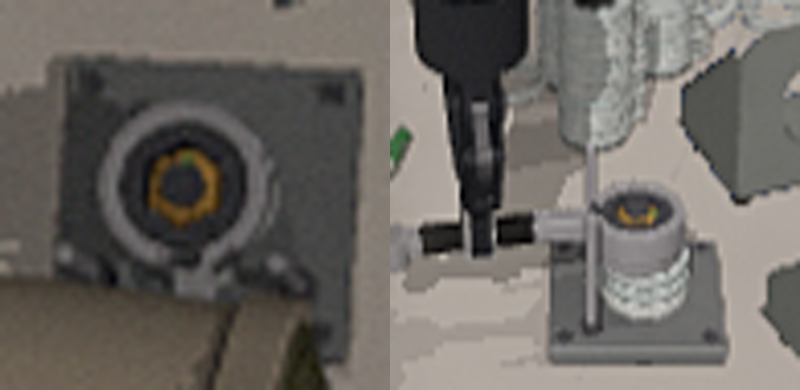

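play_rows:
  steps:
    - [[-0.01278,-0.0001,0],[0,0,-0.1111]]
    - [[-0.01278,0.00056,0],[0,0,-0.1111]]
    - [[-0.01278,0.00056,0],[0,0,-0.1111]]
    - [[-0.01278,0.00056,0],[0,0,-0.1111]]
    - [[-0.01278,0.00056,0],[0,0,-0.1111]]
    - [[0,0,0],[0,0,0]]
    - [[0,0,0],[0,0,0]]

```text
time_s: 13.4
eef_pos: [496.7, 16.1, 54.2]
ee_rot: [0.001, 0.485, 0.874, -0.0]
force: [-3.4, -5.5, 3.4]
grip_width: 0.186
```

```bash
python3 look.py 11
```

```text
13.4 [496.74  16.12  54.22] [-3.45 -5.48  3.37] [-0.79  0.44 -0.27] 0.18631967157293713 [ 1.2192e+02  7.0000e-02 -1.7999e+02]
```

View pics/c11.png

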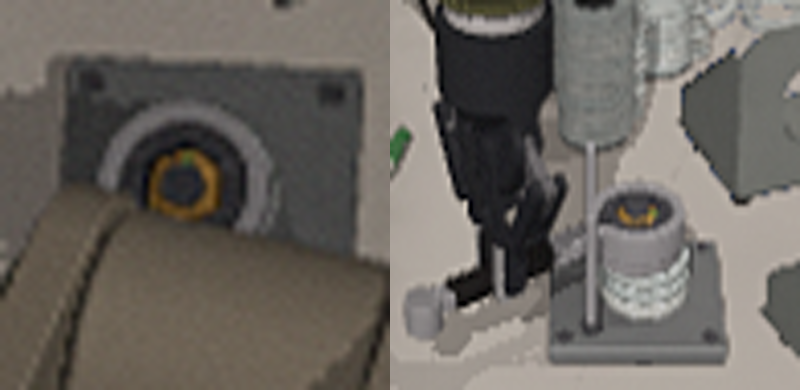

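play_rows:
  steps:
    - [[0.01023,-0.0006,0],[0,0,0.0889]]
    - [[0.01023,0.00036,0],[0,0,0.0889]]
    - [[0.01023,0.00036,0],[0,0,0.0889]]
    - [[0.01023,0.00036,0],[0,0,0.0889]]
    - [[0.01023,0.00036,0],[0,0,0.0889]]
    - [[0.01023,0.00036,0],[0,0,0.0889]]
    - [[0.01023,0.00036,0],[0,0,0.0889]]
    - [[0.01023,0.00036,0],[0,0,0.0889]]
    - [[0.01023,0.00036,0],[0,0,0.0889]]

```text
time_s: 14.4
eef_pos: [480.2, 82.6, 54.4]
ee_rot: [0.001, 0.733, 0.681, 0.001]
force: [1.1, -1.6, 0.9]
grip_width: 0.188
```

```bash
python3 look.py 12
```

```text
14.4 [480.19  82.59  54.35] [ 1.14 -1.61  0.95] [-0.41 -0.19  0.2 ] 0.18830542169985814 [8.5810e+01 3.0000e-02 1.7987e+02]
```

View pics/c12.png

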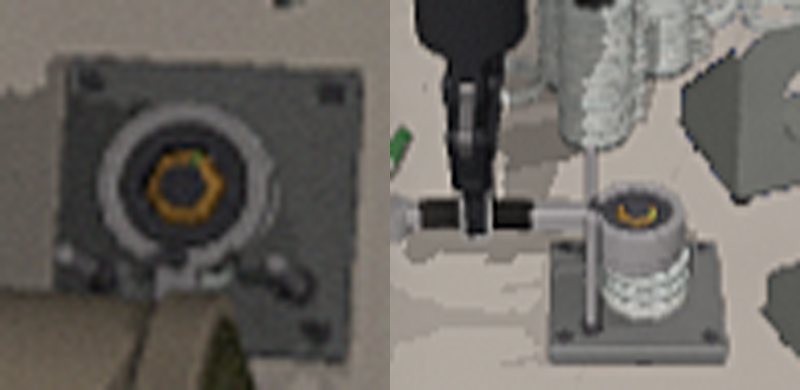

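play_rows:
  steps:
    - [[0.01023,0.00036,0],[0,0,0.0889]]
    - [[0.01023,0.00036,0],[0,0,0.0889]]
    - [[0.01023,0.00036,0],[0,0,0.0889]]
    - [[0.01023,0.00036,0],[0,0,0.0889]]
    - [[0.01023,0.00036,0],[0,0,0.0889]]
    - [[0.01023,0.00036,0],[0,0,0.0889]]
    - [[0.01023,0.00036,0],[0,0,0.0889]]
    - [[0.01023,0.00036,0],[0,0,0.0889]]
    - [[0,0,0],[0,0,0]]

```text
time_s: 15.4
eef_pos: [500.8, 139.9, 54.3]
ee_rot: [0.0, 0.891, 0.455, 0.001]
force: [0.6, 1.2, 1.5]
grip_width: 0.186
```

```bash
python3 look.py 13
```

```text
15.4 [500.79 139.85  54.26] [0.61 1.21 1.51] [ 0.23 -0.29  0.28] 0.1857375610950571 [ 5.4080e+01 -7.0000e-02  1.7994e+02]
```

View pics/c13.png

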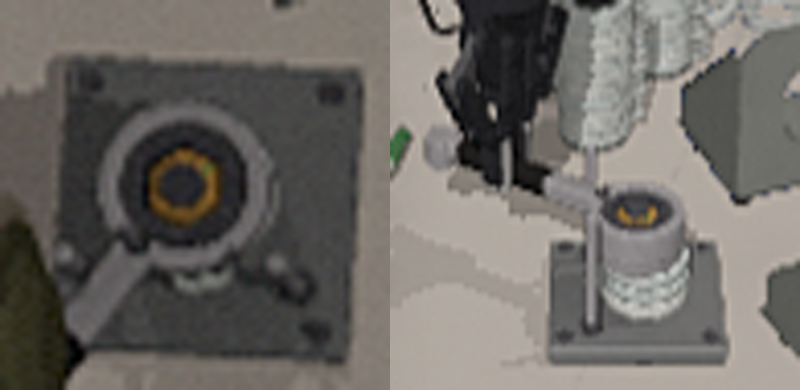

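play_rows:
  steps:
    - [[-0.01278,0.00056,0],[0,0,-0.1111]]
    - [[-0.01278,0.00056,0],[0,0,-0.1111]]
    - [[-0.01278,0.00056,0],[0,0,-0.1111]]
    - [[-0.01278,0.00056,0],[0,0,-0.1111]]
    - [[-0.01278,0.00056,0],[0,0,-0.1111]]
    - [[-0.01278,0.00056,0],[0,0,-0.1111]]
    - [[-0.01278,0.00056,0],[0,0,-0.1111]]
    - [[-0.01278,0.00056,0],[0,0,-0.1111]]
    - [[-0.01278,0.00056,0],[0,0,-0.1111]]
    - [[-0.01278,0.00056,0],[0,0,-0.1111]]
    - [[-0.01278,0.00056,0],[0,0,-0.1111]]
    - [[-0.01278,0.00056,0],[0,0,-0.1111]]
    - [[-0.01278,0.00056,0],[0,0,-0.1111]]
    - [[-0.00768,0.0002,0],[0,0,-0.0667]]
    - [[0,0,0],[0,0,0]]

```text
time_s: 17.0
eef_pos: [496.6, 15.6, 54.3]
ee_rot: [0.001, 0.485, 0.875, 0.001]
force: [4.1, 0.6, 0.4]
grip_width: 0.187
```

```bash
python3 look.py 14
```

```text
17.0 [496.56  15.65  54.33] [4.06 0.57 0.39] [ 0.2  -0.81 -0.09] 0.18657203975929218 [1.2201e+02 5.0000e-02 1.7990e+02]
```

View pics/c14.png

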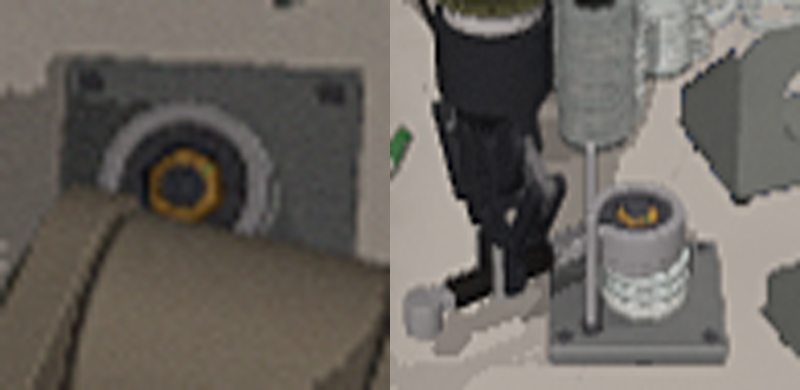

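play_rows:
  steps:
    - [[0.01023,0.0006,0],[0,0,0.0889]]
    - [[0.01023,0.00036,0],[0,0,0.0889]]
    - [[0.01023,0.00036,0],[0,0,0.0889]]
    - [[0.01023,0.00036,0],[0,0,0.0889]]
    - [[0.01023,0.00036,0],[0,0,0.0889]]
    - [[0.01023,0.00036,0],[0,0,0.0889]]
    - [[0.01023,0.00036,0],[0,0,0.0889]]
    - [[0.01023,0.00036,0],[0,0,0.0889]]
    - [[0.01023,0.00036,0],[0,0,0.0889]]
    - [[0.01023,0.00036,0],[0,0,0.0889]]
    - [[0.01023,0.00036,0],[0,0,0.0889]]
    - [[0.01023,0.00036,0],[0,0,0.0889]]
    - [[0.01023,0.00036,0],[0,0,0.0889]]
    - [[0.01023,0.00036,0],[0,0,0.0889]]
    - [[0.01023,0.00036,0],[0,0,0.0889]]
    - [[0.01023,0.00036,0],[0,0,0.0889]]
    - [[0.01023,0.00036,0],[0,0,0.0889]]
    - [[0,0,0],[0,0,0]]

```text
time_s: 18.9
eef_pos: [500.7, 139.8, 54.3]
ee_rot: [0.001, 0.891, 0.454, 0.0]
force: [3.6, 1.1, 1.3]
grip_width: 0.182
```

```bash
python3 look.py 15
```

```text
18.9 [500.71 139.84  54.33] [3.57 1.1  1.27] [ 0.09 -0.8   0.38] 0.1821332658645926 [ 5.4010e+01 -2.0000e-02  1.7992e+02]
```

View pics/c15.png

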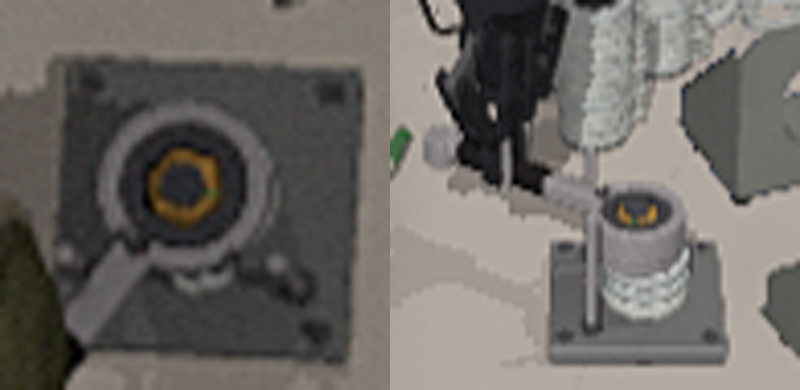

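play_rows:
  steps:
    - [[-0.01278,0.00056,0],[0,0,-0.1111]]
    - [[-0.01278,0.00056,0],[0,0,-0.1111]]
    - [[-0.01278,0.00056,0],[0,0,-0.1111]]
    - [[-0.01278,0.00056,0],[0,0,-0.1111]]
    - [[-0.01278,0.00056,0],[0,0,-0.1111]]
    - [[-0.01278,0.00056,0],[0,0,-0.1111]]
    - [[-0.01278,0.00056,0],[0,0,-0.1111]]
    - [[-0.01278,0.00056,0],[0,0,-0.1111]]
    - [[-0.01278,0.00056,0],[0,0,-0.1111]]
    - [[-0.01278,0.00056,0],[0,0,-0.1111]]
    - [[-0.01278,0.00056,0],[0,0,-0.1111]]
    - [[-0.01278,0.00056,0],[0,0,-0.1111]]
    - [[-0.01278,0.00056,0],[0,0,-0.1111]]
    - [[-0.00768,0.0002,0],[0,0,-0.0667]]
    - [[0,0,0],[0,0,0]]

```text
time_s: 20.5
eef_pos: [496.4, 15.8, 54.3]
ee_rot: [0.0, 0.485, 0.875, 0.0]
force: [4.5, -0.3, 2.1]
grip_width: 0.186
```

```bash
python3 look.py 16
```

```text
20.5 [496.43  15.84  54.34] [ 4.45 -0.26  2.08] [ 0.06 -0.99 -0.25] 0.18594027612132338 [1.2201e+02 2.0000e-02 1.7992e+02]
```

View pics/c16.png

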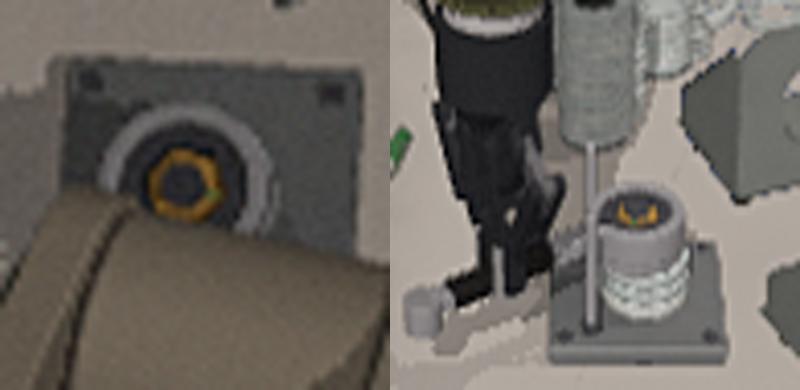

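play_rows:
  steps:
    - [[0.01023,0,0],[0,0,0.0889]]
    - [[0.01023,0.00036,0],[0,0,0.0889]]
    - [[0.01023,0.00036,0],[0,0,0.0889]]
    - [[0.01023,0.00036,0],[0,0,0.0889]]
    - [[0.01023,0.00036,0],[0,0,0.0889]]
    - [[0.01023,0.00036,0],[0,0,0.0889]]

```text
time_s: 21.2
eef_pos: [480.8, 59.2, 54.5]
ee_rot: [0.001, 0.657, 0.754, 0.001]
force: [8.1, -0.8, -0.1]
grip_width: 0.182
```

```bash
cat > m.py <<'E'
from h import *
s=ctrl.sense();r=rot(s['ee_rot']);f=r.inv().apply(s['force']);M=s['wrist_torque']
print(round(s['time_s'],2),'yaw %.2f'%(r.as_euler('ZYX',degrees=True)[0]-90),'ftool',f.round(2),'M',M.round(2),'pull@nut %.2f'%(M[2]/.11-f[0]),s['eef_pos'].round(2))
E
python3 m.py; python3 look.py 17
```

```text
21.2 yaw 7.85 ftool [-1.85  7.88  0.15] M [-0.09 -1.45  0.18] pull@nut 3.49 [480.82  59.16  54.48]
21.2 [480.82  59.16  54.48] [ 8.06 -0.76 -0.12] [-0.09 -1.45  0.18] 0.18154698784336593 [9.7850e+01 5.0000e-02 1.7985e+02]
```

View pics/c17.png

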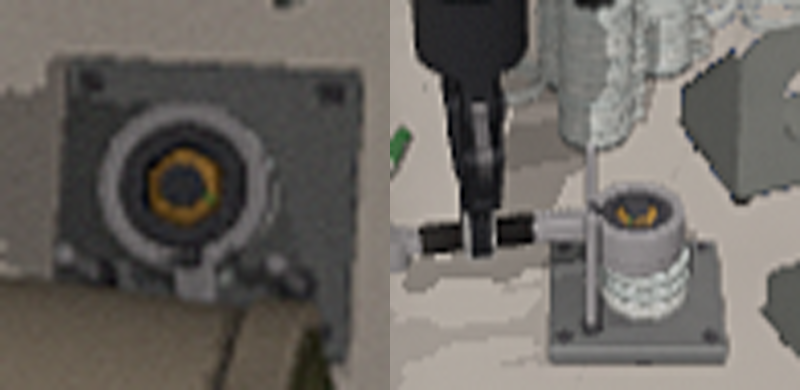

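play_rows:
  steps:
    - [[0.0026,0.0006,0],[0,0,0.0222]]
    - [[0.0026,0.0005,0],[0,0,0.0222]]
    - [[0.0026,0.0001,0],[0,0,0.0222]]

```text
time_s: 21.6
eef_pos: [480.2, 64.9, 54.3]
ee_rot: [0.0, 0.676, 0.737, -0.0]
force: [2.0, -2.8, 4.2]
grip_width: 0.188
```

```bash
python3 m.py
```

```text
21.6 yaw 4.95 ftool [-2.96  1.73 -4.21] M [-0.54 -0.52  0.12] pull@nut 4.02 [480.23  64.91  54.28]
```

Moving freely still; proceed in small calls.

play_rows:
  steps:
    - [[0.0026,0.0001,0],[0,0,0.0222]]
    - [[0.0026,0,0],[0,0,0.0222]]

```text
time_s: 21.8
eef_pos: [479.9, 69.0, 54.2]
ee_rot: [0.0, 0.689, 0.725, -0.0]
force: [2.0, -5.0, 4.0]
grip_width: 0.189
```

```bash
python3 m.py
```

```text
21.8 yaw 2.91 ftool [-5.14  1.75 -4.  ] M [-0.76 -0.45 -0.02] pull@nut 4.91 [479.94  69.03  54.22]
```

play_rows:
  steps:
    - [[0.0026,0.0001,0],[0,0,0.0222]]
    - [[0.0026,0,0],[0,0,0.0222]]

```text
time_s: 22.0
eef_pos: [479.8, 73.1, 54.2]
ee_rot: [-0.0, 0.702, 0.713, -0.0]
force: [0.4, -5.0, 4.8]
grip_width: 0.188
```

```bash
python3 m.py
```

```text
22.0 yaw 0.90 ftool [-5.05  0.27 -4.79] M [-0.83 -0.24 -0.1 ] pull@nut 4.16 [479.82  73.06  54.16]
```

play_rows:
  steps:
    - [[0.0026,0.0001,0],[0,0,0.0222]]
    - [[0.0026,0,0],[0,0,0.0222]]

```text
time_s: 22.2
eef_pos: [479.8, 77.0, 54.2]
ee_rot: [-0.0, 0.714, 0.7, -0.0]
force: [0.9, -5.1, 5.1]
grip_width: 0.186
```

```bash
python3 m.py
```

```text
22.2 yaw -1.09 ftool [-5.04  1.   -5.06] M [-0.88 -0.19 -0.02] pull@nut 4.88 [479.84  77.    54.15]
```

play_rows:
  steps:
    - [[0.0026,0.0001,-0.0002],[0,0,0.0222]]

```text
time_s: 22.3
eef_pos: [479.9, 78.9, 54.2]
ee_rot: [-0.0, 0.72, 0.694, -0.0]
force: [0.7, -4.8, 3.7]
grip_width: 0.184
```

```bash
python3 m.py; python3 look.py 18
```

```text
22.3 yaw -2.09 ftool [-4.8   0.9  -3.66] M [-0.82 -0.29 -0.07] pull@nut 4.20 [479.9   78.95  54.24]
22.3 [479.9   78.95  54.24] [ 0.73 -4.83  3.66] [-0.82 -0.29 -0.07] 0.18412255142802464 [ 8.7910e+01  1.0000e-02 -1.7996e+02]
```

View pics/c18.png

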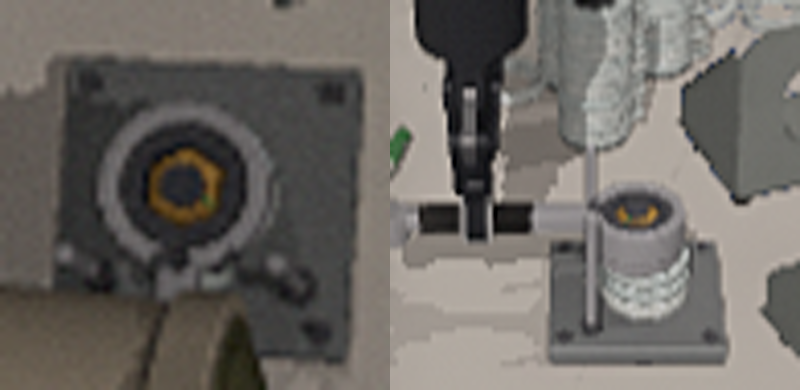

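play_rows:
  steps:
    - [[0.0013,0,0],[0,0,0.0111]]
    - [[0.0013,0,0],[0,0,0.0111]]

```text
time_s: 22.6
eef_pos: [480.0, 80.9, 54.2]
ee_rot: [-0.0, 0.726, 0.688, -0.0]
force: [-0.3, -4.4, 4.6]
grip_width: 0.188
```

```bash
python3 m.py
```

```text
22.6 yaw -3.05 ftool [-4.43 -0.05 -4.58] M [-0.87 -0.08 -0.03] pull@nut 4.16 [480.    80.87  54.21]
```

play_rows:
  steps:
    - [[0.0013,0,0],[0,0,0.0111]]
    - [[0.0013,0,0],[0,0,0.0111]]

```text
time_s: 22.8
eef_pos: [480.1, 82.8, 54.2]
ee_rot: [-0.0, 0.732, 0.682, -0.0]
force: [-1.0, -5.5, 4.2]
grip_width: 0.188
```

```bash
python3 m.py
```

```text
22.8 yaw -4.05 ftool [-5.53 -0.66 -4.17] M [-0.83 -0.02 -0.07] pull@nut 4.91 [480.15  82.82  54.23]
```

play_rows:
  steps:
    - [[0.0013,0,0],[0,0,0.0111]]
    - [[0.0013,0,0],[0,0,0.0111]]

```text
time_s: 23.0
eef_pos: [480.3, 84.8, 54.2]
ee_rot: [-0.0, 0.738, 0.675, -0.0]
force: [-0.3, -5.7, 5.1]
grip_width: 0.184
```

```bash
python3 m.py
```

```text
23.0 yaw -5.05 ftool [-5.68  0.22 -5.13] M [-0.82 -0.1  -0.06] pull@nut 5.12 [480.27  84.79  54.19]
```

play_rows:
  steps:
    - [[0.0013,0,0],[0,0,0.0111]]
    - [[0.0013,0,0],[0,0,0.0111]]

```text
time_s: 23.2
eef_pos: [480.5, 86.7, 54.2]
ee_rot: [-0.0, 0.743, 0.669, -0.0]
force: [0.1, -5.4, 4.8]
grip_width: 0.189
```

```bash
python3 m.py
```

```text
23.2 yaw -6.05 ftool [-5.34  0.62 -4.78] M [-0.86 -0.05 -0.09] pull@nut 4.54 [480.47  86.73  54.21]
```

play_rows:
  steps:
    - [[0.0013,0,0],[0,0,0.0111]]
    - [[0.0013,0.0001,0],[0,0,0.0111]]

```text
time_s: 23.4
eef_pos: [480.7, 88.6, 54.2]
ee_rot: [-0.0, 0.749, 0.662, -0.0]
force: [-0.6, -6.2, 4.3]
grip_width: 0.186
```

```bash
python3 m.py
```

```text
23.4 yaw -7.04 ftool [-6.26  0.19 -4.3 ] M [-1.01 -0.02 -0.07] pull@nut 5.67 [480.72  88.62  54.19]
```

play_rows:
  steps:
    - [[0.0013,0,0],[0,0,0.0111]]
    - [[0.0013,0.0001,0],[0,0,0.0111]]

```text
time_s: 23.6
eef_pos: [481.0, 90.4, 54.1]
ee_rot: [-0.0, 0.755, 0.656, -0.001]
force: [-1.7, -7.2, 4.8]
grip_width: 0.187
```

```bash
python3 m.py
```

```text
23.6 yaw -8.03 ftool [-7.34 -0.69 -4.75] M [-1.19  0.    0.04] pull@nut 7.72 [480.98  90.39  54.15]
```

play_rows:
  steps:
    - [[0.0013,0,0],[0,0,0.005]]

```text
time_s: 23.7
eef_pos: [481.1, 91.2, 54.2]
ee_rot: [-0.0, 0.756, 0.654, -0.001]
force: [-1.5, -9.1, 4.7]
grip_width: 0.186
```

```bash
python3 m.py
```

```text
23.7 yaw -8.26 ftool [-9.23 -0.2  -4.71] M [-1.59  0.03 -0.15] pull@nut 7.87 [481.12  91.18  54.16]
```

play_rows:
  steps:
    - [[0,0,0],[0,0,0]]

```text
time_s: 23.8
eef_pos: [481.1, 91.2, 54.1]
ee_rot: [-0.0, 0.756, 0.654, -0.001]
force: [-0.7, -8.4, 4.1]
grip_width: 0.188
```

```bash
python3 m.py
```

```text
23.8 yaw -8.26 ftool [-8.4   0.52 -4.12] M [-1.31  0.01 -0.14] pull@nut 7.15 [481.09  91.21  54.11]
```

play_rows:
  steps:
    - [[0.0013,0,0],[0,0,0.0111]]
    - [[0,0,0],[0,0,0]]

```text
time_s: 24.0
eef_pos: [481.2, 92.1, 54.1]
ee_rot: [-0.0, 0.759, 0.651, -0.001]
force: [-1.4, -8.4, 3.5]
grip_width: 0.183
```

```bash
python3 m.py
```

```text
24.0 yaw -8.76 ftool [-8.48 -0.13 -3.46] M [-1.43 -0.01 -0.16] pull@nut 7.03 [481.24  92.09  54.1 ]
```

play_rows:
  steps:
    - [[0.0013,0,0],[0,0,0.0111]]
    - [[0,0,0],[0,0,0]]

```text
time_s: 24.2
eef_pos: [481.4, 92.9, 54.1]
ee_rot: [0.0, 0.762, 0.648, -0.001]
force: [-1.2, -9.2, 3.9]
grip_width: 0.189
```

```bash
python3 m.py; python3 look.py 19
```

```text
24.2 yaw -9.25 ftool [-9.24  0.28 -3.92] M [-1.6  -0.01 -0.08] pull@nut 8.48 [481.42  92.94  54.13]
24.2 [481.42  92.94  54.13] [-1.21 -9.16  3.93] [-1.6  -0.01 -0.08] 0.1890057228884512 [ 8.0750e+01  7.0000e-02 -1.7995e+02]
```

View pics/c19.png

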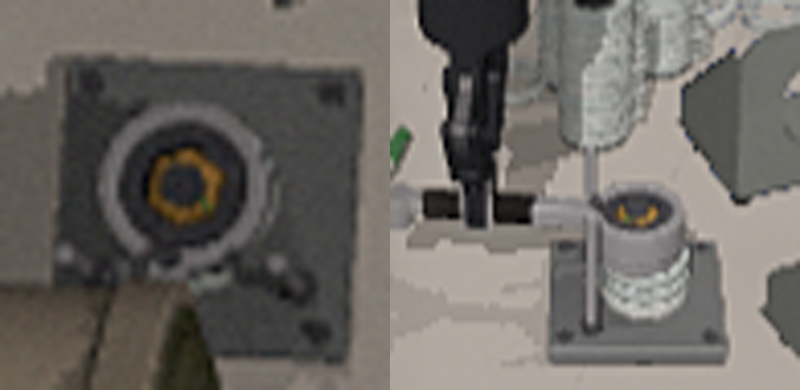

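play_rows:
  steps:
    - [[0.0013,0,0],[0,0,0.0111]]
    - [[0,0,0],[0,0,0]]

```text
time_s: 24.5
eef_pos: [481.5, 93.9, 54.1]
ee_rot: [0.0, 0.765, 0.644, -0.001]
force: [-1.6, -10.2, 2.6]
grip_width: 0.185
```

```bash
python3 m.py
```

```text
24.5 yaw -9.75 ftool [-10.29   0.11  -2.61] M [-1.6  -0.   -0.07] pull@nut 9.62 [481.54  93.86  54.12]
```

play_rows:
  steps:
    - [[0.0013,0,0],[0,0,0.0111]]
    - [[0,0,0],[0,0,0]]

```text
time_s: 24.7
eef_pos: [481.7, 94.7, 54.1]
ee_rot: [0.0, 0.767, 0.641, -0.001]
force: [-1.8, -9.7, 3.4]
grip_width: 0.185
```

```bash
python3 m.py
```

```text
24.7 yaw -10.25 ftool [-9.85 -0.06 -3.37] M [-1.67 -0.03 -0.08] pull@nut 9.15 [481.71  94.75  54.09]
```

play_rows:
  steps:
    - [[0.0013,0,0],[0,0,0.0111]]
    - [[0,0,0],[0,0,0]]

```text
time_s: 24.9
eef_pos: [481.9, 95.7, 54.1]
ee_rot: [0.0, 0.77, 0.638, -0.001]
force: [-1.3, -9.8, 3.7]
grip_width: 0.186
```

```bash
python3 m.py
```

```text
24.9 yaw -10.74 ftool [-9.82  0.59 -3.71] M [-1.73 -0.04 -0.06] pull@nut 9.31 [481.9   95.68  54.08]
```

Run:
```python
from h import *
im=save('wrist','w20.png')
a=cv2.imread('pics/w4.png')[80:330,170:340];b=im[80:330,170:340,::-1]
cv2.imwrite('pics/c20.png',cv2.resize(np.hstack([a,b]),None,fx=2.3,fy=2.3,interpolation=cv2.INTER_CUBIC))
t=[cv2.imread('pics/t%d.png'%i)[155:195,175:215] for i in (17,18,19)]
cv2.imwrite('pics/c21.png',cv2.resize(np.hstack(t),None,fx=6.5,fy=6.5,interpolation=cv2.INTER_CUBIC))
```

```text
(no output)
```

View pics/c20.png

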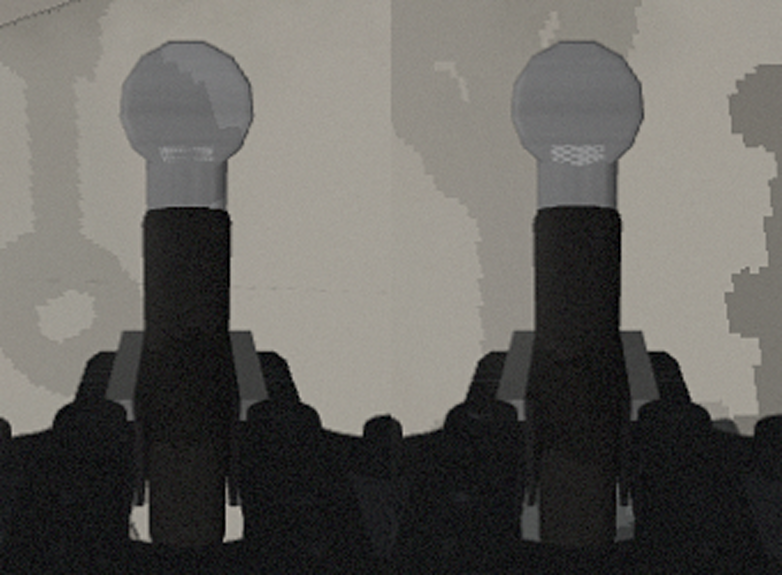

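View pics/c21.png

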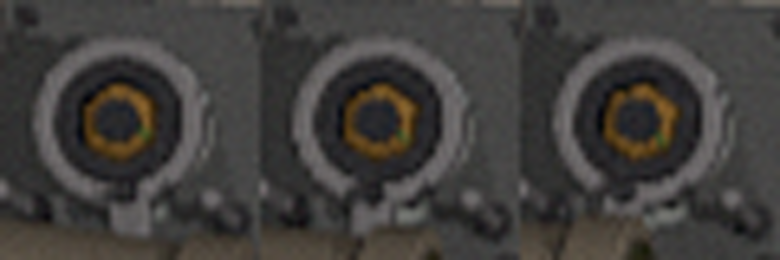

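play_rows:
  steps:
    - [[0.0013,0,0],[0,0,0.0111]]
    - [[0,0,0],[0,0,0]]

```text
time_s: 25.15
eef_pos: [482.1, 96.5, 54.1]
ee_rot: [0.0, 0.773, 0.635, -0.001]
force: [-1.3, -9.7, 3.4]
grip_width: 0.187
```

```bash
python3 m.py
```

```text
25.15 yaw -11.23 ftool [-9.81  0.63 -3.36] M [-1.86 -0.03 -0.04] pull@nut 9.45 [482.09  96.54  54.11]
```

play_rows:
  steps:
    - [[0.0013,0,0],[0,0,0.0111]]
    - [[0,0,0],[0,0,0]]

```text
time_s: 25.35
eef_pos: [482.3, 97.5, 54.1]
ee_rot: [0.0, 0.776, 0.631, -0.001]
force: [-1.4, -9.6, 3.4]
grip_width: 0.186
```

```bash
python3 m.py
```

```text
25.35 yaw -11.73 ftool [-9.72  0.54 -3.38] M [-1.86 -0.05 -0.09] pull@nut 8.94 [482.27  97.51  54.09]
```

play_rows:
  steps:
    - [[0.0013,0,0],[0,0,0.0111]]
    - [[0,0,0],[0,0,0]]

```text
time_s: 25.55
eef_pos: [482.5, 98.3, 54.1]
ee_rot: [0.0, 0.778, 0.628, -0.001]
force: [-1.8, -11.7, 3.9]
grip_width: 0.191
```

```bash
python3 m.py
```

```text
25.55 yaw -12.22 ftool [-11.84   0.7   -3.87] M [-1.9   0.04  0.02] pull@nut 12.01 [482.46  98.33  54.07]
```

```bash
cat > green.py <<'E'
from h import *
import sys
def ana(im):
    im=im.astype(float); c=im[165:185,185:205]
    # im BGR
    g=c[:,:,1]-np.maximum(c[:,:,2],c[:,:,0]); y=(c[:,:,2]-c[:,:,0])
    w=np.clip(g-4,0,None); 
    if w.sum()==0: return None
    vv,uu=np.mgrid[165:185,185:205]
    gc=np.array([(w*uu).sum(),(w*vv).sum()])/w.sum()
    return gc,w.sum()
t=cams.camera_info('top'); ctr=proj(t,[590.4,75.3,68])[0]
for n in sys.argv[1:]:
    r=ana(cv2.imread('pics/t%s.png'%n))
    if r:
        d=at_z(t,r[0],66)[:2]-[590.4,75.3]
        print(n,r[0].round(2),round(r[1]),'world cw deg from +x %.1f r %.1f'%(-np.degrees(np.arctan2(d[1],d[0]))+-1.84,np.hypot(*d)))
E
python3 look.py 22; python3 green.py 0 6 9 10 12 13 14 15 16 17 18 19 22; cp pics/top0.png pics/t0.png; python3 green.py 0
```

```text
25.55 [482.46  98.33  54.07] [ -1.82 -11.71   3.89] [-1.9   0.04  0.02] 0.1908377025121509 [ 7.7780e+01  1.2000e-01 -1.7995e+02]
0 [193.   169.77] 13 world cw deg from +x -16.0 r 8.8[ WARN:0@0.403] global loadsave.cpp:275 findDecoder imread_('pics/t0.png'): can't open/read file: check file path/integrity
Traceback (most recent call last):
  File "green.py", line 14, in <module>
    r=ana(cv2.imread('pics/t%s.png'%n))
  File "green.py", line 4, in ana
    im=im.astype(float); c=im[165:185,185:205]
       ^^^^^^^^^
AttributeError: 'NoneType' object has no attribute 'astype'
```

```bash
python3 green.py 0 9 10 12 13 14 15 16 17 18 19 22; python3 -c "
import cv2,numpy as np
t=[cv2.imread('pics/t%d.png'%i)[160:192,178:210] for i in (18,19,22)]
cv2.imwrite('pics/c23.png',cv2.resize(np.hstack(t),None,fx=8,fy=8,interpolation=cv2.INTER_CUBIC))"
```

```text
0 [193.   169.77] 13 world cw deg from +x -16.0 r 8.8
9 [193.  169.8] 10 world cw deg from +x -16.2 r 8.7
10 [193.   169.64] 14 world cw deg from +x -15.6 r 9.1
12 [194.53 168.95] 19 world cw deg from +x 7.3 r 10.9
15 [196.17 174.  ] 6 world cw deg from +x 108.9 r 6.8
16 [196.25 174.  ] 8 world cw deg from +x 108.2 r 7.0
17 [196.55 174.55] 11 world cw deg from +x 115.5 r 8.3
18 [196. 175.] 12 world cw deg from +x 128.0 r 7.9
19 [195.83 175.83] 12 world cw deg from +x 140.0 r 9.2
22 [196. 176.] 12 world cw deg from +x 139.5 r 9.8
```

View pics/c23.png

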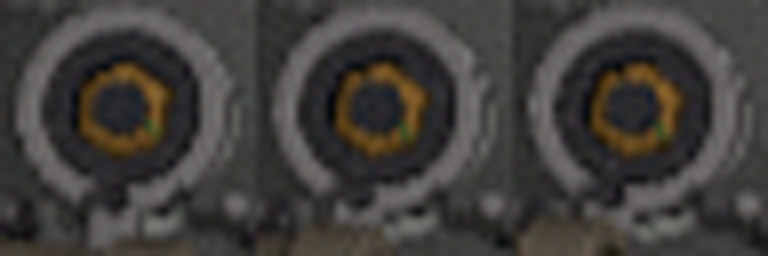

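play_rows:
  steps:
    - [[0.0013,0,0],[0,0,0.0111]]
    - [[0.0013,0,0],[0,0,0.0111]]
    - [[0,0,0],[0,0,0]]

```text
time_s: 25.95
eef_pos: [482.9, 100.1, 54.1]
ee_rot: [0.0, 0.784, 0.621, -0.001]
force: [-0.1, -11.6, 3.9]
grip_width: 0.187
```

```bash
python3 m.py
```

```text
25.95 yaw -13.21 ftool [-11.33   2.51  -3.92] M [-2.07  0.01  0.07] pull@nut 12.01 [482.89 100.14  54.07]
```

play_rows:
  steps:
    - [[0.0013,0,0],[0,0,0.0111]]
    - [[0.0013,0,0],[0,0,0.0111]]
    - [[0,0,0],[0,0,0]]

```text
time_s: 26.25
eef_pos: [483.3, 102.0, 54.1]
ee_rot: [0.0, 0.789, 0.614, -0.001]
force: [-1.5, -12.2, 2.9]
grip_width: 0.187
```

```bash
python3 m.py
```

```text
26.25 yaw -14.21 ftool [-12.21   1.59  -2.84] M [-2.08  0.05  0.07] pull@nut 12.86 [483.33 102.02  54.07]
```

play_rows:
  steps:
    - [[0.0013,0.0001,0],[0,0,0.0111]]
    - [[0.0013,0.0001,0],[0,0,0.0111]]
    - [[0,0,0],[0,0,0]]

```text
time_s: 26.55
eef_pos: [483.8, 103.8, 54.0]
ee_rot: [0.0, 0.794, 0.607, -0.001]
force: [-1.0, -13.1, 3.4]
grip_width: 0.189
```

```bash
python3 m.py; python3 look.py 24;python3 green.py 22 24; python3 -c "
import cv2,numpy as np
t=[cv2.imread('pics/t%d.png'%i)[160:192,178:210] for i in (18,22,24)]
cv2.imwrite('pics/c25.png',cv2.resize(np.hstack(t),None,fx=8,fy=8,interpolation=cv2.INTER_CUBIC))"
```

```text
26.55 yaw -15.20 ftool [-12.92   2.46  -3.37] M [-2.26  0.11  0.1 ] pull@nut 13.86 [483.84 103.76  54.04]
26.55 [483.84 103.76  54.04] [ -1.01 -13.1    3.4 ] [-2.26  0.11  0.1 ] 0.1891983271710183 [ 7.4800e+01  1.5000e-01 -1.7994e+02]
22 [196. 176.] 12 world cw deg from +x 139.5 r 9.8
24 [196. 176.] 13 world cw deg from +x 139.5 r 9.8
```

View pics/c25.png

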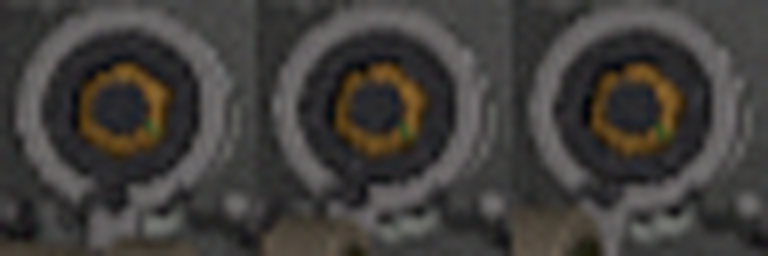

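play_rows:
  steps:
    - [[0.0013,0.0001,0],[0,0,0.009]]
    - [[0.0013,0.0001,0],[0,0,0.009]]
    - [[0,0,0],[0,0,0]]

```text
time_s: 26.95
eef_pos: [484.3, 105.3, 54.0]
ee_rot: [0.0, 0.799, 0.602, -0.002]
force: [-3.5, -16.3, 4.3]
grip_width: 0.185
```

```bash
python3 m.py
```

```text
26.95 yaw -16.00 ftool [-16.7    1.11  -4.29] M [-2.72  0.28  0.12] pull@nut 17.78 [484.28 105.26  54.02]
```

play_rows:
  steps:
    - [[0.0013,0.0001,0],[0,0,0.009]]
    - [[0,0,0],[0,0,0]]

```text
time_s: 27.15
eef_pos: [484.6, 106.5, 54.0]
ee_rot: [0.0, 0.801, 0.599, -0.002]
force: [-2.5, -14.8, 4.0]
grip_width: 0.182
```

```bash
python3 m.py
```

```text
27.15 yaw -16.44 ftool [-14.96   1.77  -3.95] M [-2.39  0.23 -0.07] pull@nut 14.30 [484.59 106.45  53.96]
```

play_rows:
  steps:
    - [[0,0,0],[0,0,0]]
    - [[0,0,0],[0,0,0]]

```text
time_s: 27.35
eef_pos: [484.6, 106.4, 54.0]
ee_rot: [0.0, 0.801, 0.599, -0.002]
force: [-3.3, -14.1, 4.1]
grip_width: 0.187
```

```bash
python3 m.py; python3 look.py 26;python3 green.py 26
python3 - <<'E'
import cv2,numpy as np
I={i:cv2.imread('pics/t%d.png'%i)[160:192,178:210] for i in (17,18,19,22,24,26)}
cv2.imwrite('pics/c27.png',cv2.resize(np.hstack([I[19],I[24],I[26]]),None,fx=8,fy=8,interpolation=cv2.INTER_CUBIC))
# polar registration of nut annulus
ks=[17,18,19,22,24,26]
def pol(im,c): return cv2.warpPolar(im.astype(np.float32),(16,720),c,8,cv2.WARP_POLAR_LINEAR+cv2.INTER_CUBIC)[:,5:16]
c=(14.3,13.1)
c=(15.6,13.2)
for a in ks[:-1]:
  for b in ks:
    if b<=a: continue
    A,B=pol(I[a],c),pol(I[b],c)
    e=[np.abs(np.roll(A,s,0)-B).mean() for s in range(-20,81)]
    print(a,b,(np.argmin(e)-20)/2,round(min(e),2),round(e[20],2))
E
```

```text
27.35 yaw -16.43 ftool [-14.47   0.77  -4.08] M [-2.38  0.24 -0.11] pull@nut 13.46 [484.59 106.4   53.96]
27.35 [484.59 106.4   53.96] [ -3.34 -14.09   4.12] [-2.38  0.24 -0.11] 0.18730685318273266 [ 7.3570e+01  1.7000e-01 -1.7991e+02]
26 [195.85 175.85] 13 world cw deg from +x 139.9 r 9.2
17 18 4.5 4.5 4.83
17 19 10.5 5.57 6.21
17 22 10.0 5.63 6.31
17 24 12.5 5.72 6.56
17 26 14.0 5.61 6.68
18 19 2.0 4.39 4.5
18 22 2.5 4.39 4.54
18 24 2.5 4.62 4.79
18 26 3.5 4.73 4.96
19 22 0.0 2.95 2.95
19 24 0.5 2.89 2.91
19 26 1.0 3.14 3.16
22 24 0.0 2.89 2.89
22 26 0.0 3.03 3.03
24 26 0.0 2.83 2.83
```

View pics/c27.png

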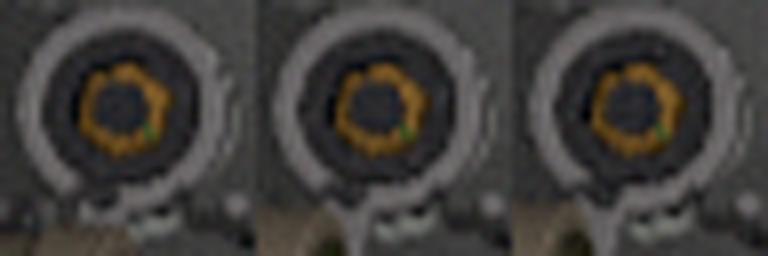

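play_rows:
  steps:
    - [[0.001,0,0],[0,0,0.009]]
    - [[0,0,0],[0,0,0]]
    - [[0,0,0],[0,0,0]]
    - [[0,0,0],[0,0,0]]

```text
time_s: 27.85
eef_pos: [484.8, 107.0, 54.0]
ee_rot: [0.0, 0.803, 0.596, -0.002]
force: [-3.5, -14.7, 3.7]
grip_width: 0.185
```

```bash
python3 m.py
```

```text
27.85 yaw -16.82 ftool [-15.12   0.94  -3.7 ] M [-2.53  0.27 -0.  ] pull@nut 15.11 [484.77 107.02  53.95]
```

play_rows:
  steps:
    - [[0,0,0],[0,0,0]]
    - [[0,0,0],[0,0,0]]
    - [[0,0,0],[0,0,0]]
    - [[0,0,0],[0,0,0]]
    - [[0,0,0],[0,0,0]]
    - [[0,0,0],[0,0,0]]

```text
time_s: 28.45
eef_pos: [484.8, 107.0, 54.0]
ee_rot: [0.0, 0.803, 0.596, -0.002]
force: [-2.7, -14.5, 4.8]
grip_width: 0.187
```

```bash
python3 m.py
```

```text
28.45 yaw -16.82 ftool [-14.72   1.6   -4.79] M [-2.51  0.24  0.02] pull@nut 14.90 [484.76 107.03  53.97]
```

play_rows:
  steps:
    - [[-0.0026,0,0],[0,0,-0.0222]]
    - [[-0.0026,0,0],[0,0,-0.0222]]
    - [[-0.0026,0,-0.0003],[0,0,-0.0222]]
    - [[0,0,0],[0,0,0]]

```text
time_s: 28.85
eef_pos: [483.3, 102.1, 54.1]
ee_rot: [-0.0, 0.787, 0.617, -0.001]
force: [-1.7, -8.6, 1.6]
grip_width: 0.188
```

```bash
python3 m.py
```

```text
28.85 yaw -13.86 ftool [-8.81  0.38 -1.6 ] M [-1.57  0.02 -0.23] pull@nut 6.75 [483.29 102.08  54.12]
```

play_rows:
  steps:
    - [[-0.0026,0,0],[0,0,-0.0222]]
    - [[-0.0026,0,0],[0,0,-0.0222]]
    - [[-0.0026,0,0],[0,0,-0.0222]]
    - [[0,0,0],[0,0,0]]

```text
time_s: 29.25
eef_pos: [482.1, 96.9, 54.2]
ee_rot: [-0.001, 0.771, 0.637, -0.0]
force: [-1.6, -4.7, 1.1]
grip_width: 0.182
```

```bash
python3 m.py; python3 look.py 28
```

```text
29.25 yaw -10.88 ftool [-4.89 -0.68 -1.05] M [-0.83  0.03 -0.49] pull@nut 0.48 [482.13  96.95  54.2 ]
29.25 [482.13  96.95  54.2 ] [-1.59 -4.68  1.05] [-0.83  0.03 -0.49] 0.18208572296157852 [  79.12   -0.   -179.92]
```

View pics/c28.png

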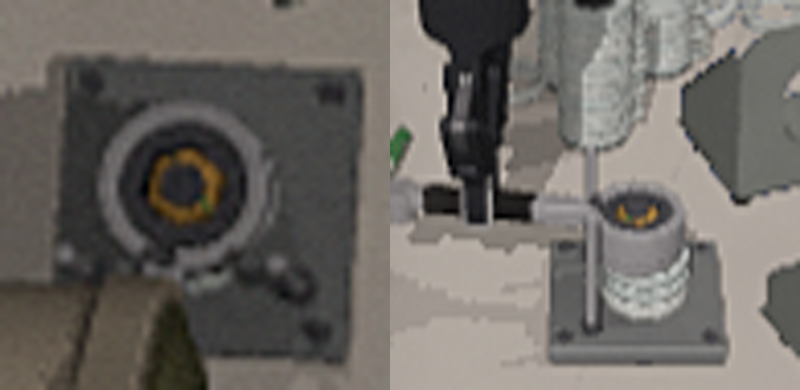

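play_rows:
  steps:
    - [[-0.0008,0,0],[0,0,0]]
    - [[0,0,0],[0,0,0]]

```text
time_s: 29.55
eef_pos: [482.1, 96.6, 54.3]
ee_rot: [-0.0, 0.771, 0.637, -0.0]
force: [-2.2, -2.6, 0.5]
grip_width: 0.189
```

play_rows:
  steps:
    - [[0,0,0],[0,0,0]]
    - [[0,0,0],[0,0,0]]
    - [[0,0,0],[0,0,0]]
    - [[0,0,0],[0,0,0]]
    - [[0,0,0],[0,0,0]]
    - [[0,0,0],[0,0,0]]
    - [[0,0,0],[0,0,0]]
    - [[0,0,0],[0,0,0]]
  grip: 0

```text
time_s: 30.35
eef_pos: [482.5, 96.4, 54.5]
ee_rot: [-0.0, 0.771, 0.637, 0.0]
force: [0.1, -0.1, 0.6]
grip_width: 1.001
```

```bash
python3 m.py; python3 -c "
from h import *
save('wrist','w29.png')"
```

```text
30.35 yaw -10.85 ftool [-0.06  0.15 -0.63] M [0.01 0.04 0.04] pull@nut 0.41 [482.51  96.4   54.52]
```

View pics/w29.png

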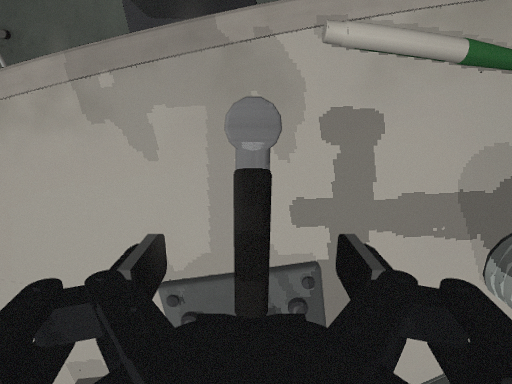

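play_rows:
  steps:
    - [[0,0,-0.013],[0,0,0]]
    - [[0,0,-0.03],[0,0,0]]
    - [[0,0,-0.05],[0,0,0]]
    - [[0,0,-0.05],[0,0,0]]
    - [[0,0,-0.057],[0,0,0]]
    - [[0,0.045,0],[0,0,0]]
    - [[0,0.045,0],[0,0,0]]
    - [[0,0.04,0],[0,0,0]]
    - [[0,0,0],[0,0,0]]
    - [[0,0,0],[0,0,0]]

```text
time_s: 31.4
eef_pos: [578.0, 78.0, 204.6]
ee_rot: [-0.0, 0.771, 0.637, -0.0]
force: [0.1, -0.1, 0.6]
grip_width: 1.002
```

```bash
python3 m.py; python3 look.py 30
python3 - <<'E'
from h import *
import pickle
w=cams.camera_info('wrist');pickle.dump(w,open('w30.pkl','wb'));im=save('wrist','w30.png')
c=proj(w,[590.5,75.4,68])[0];print(c)
u,v=int(c[0]),int(c[1])
cv2.imwrite('pics/n30.png',np.hstack([cv2.resize(im[v-24:v+24,u-24:u+24,::-1],None,fx=12,fy=12,interpolation=cv2.INTER_CUBIC)]))
E
```

```text
31.4 yaw -10.86 ftool [-0.08  0.11 -0.64] M [ 0.05  0.01 -0.02] pull@nut -0.12 [578.04  78.04 204.64]
31.4 [578.04  78.04 204.64] [ 0.1  -0.1   0.64] [ 0.05  0.01 -0.02] 1.0024592722059187 [  79.14    0.   -179.97]
[249.92927826 195.93603861]
```

View pics/w30.png

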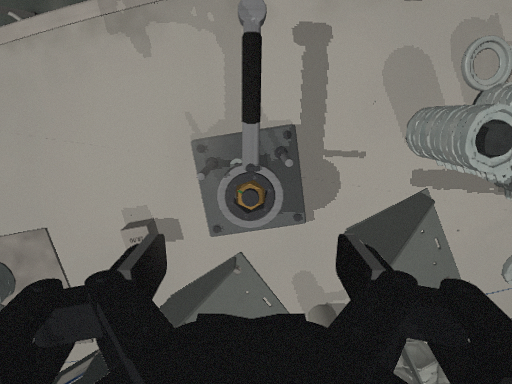

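View pics/n30.png

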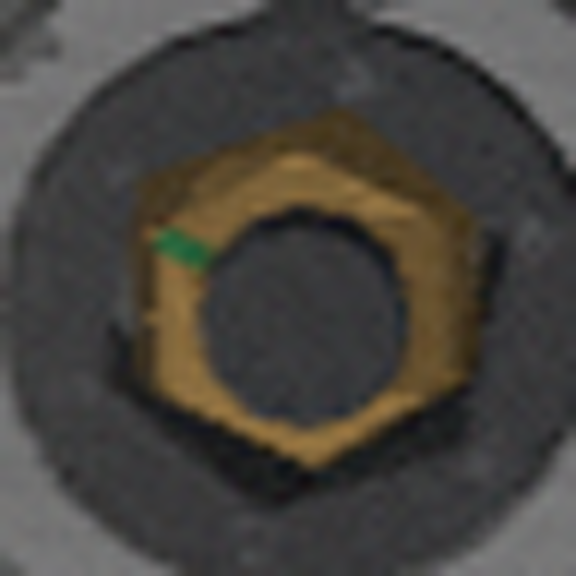

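View pics/c30.png

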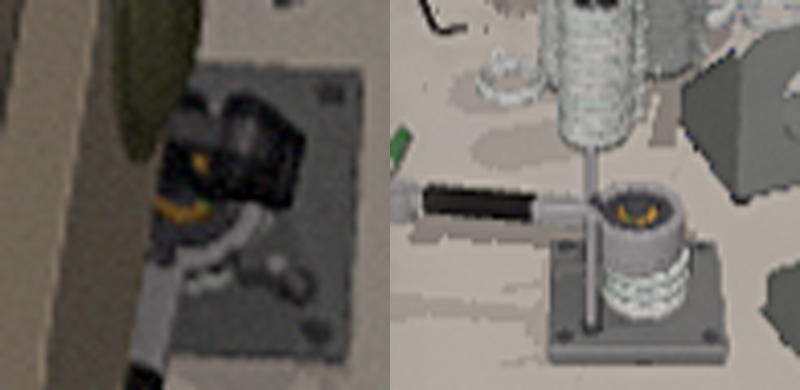

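Run:
```python
from h import *
import pickle
w1=pickle.load(open('w1.pkl','rb'));w2=pickle.load(open('w30.pkl','rb'))
def A(w,g,s):
    G=at_z(w,g,68)[:2];S=at_z(w,s,75)[:2];d=G-S;return G.round(1),S.round(1),-np.degrees(np.arctan2(d[1],d[0]))-1.84,np.hypot(*d)
f=lambda x,y,sx,sy,u,v:[u+(x+.5)/sx-.5,v+(y+.5)/sy-.5]
print(A(w1,f(368,428,6,5,185,115),f(378.5,372,6,5,185,115)))
print(A(w2,f(180,247,12,12,225,171),f(303,318,12,12,225,171)))
im=cv2.imread('pics/w30.png');c=proj(w2,[590.5,75.4,68])
# overlay hex at several nut angles, top z 61 apothem 15
big=cv2.resize(im[165:225,220:280],None,fx=10,fy=10,interpolation=cv2.INTER_CUBIC)
for ang,col in ((126.05,(0,0,255)),(116,(255,0,0))):
    P=[]
    for k in range(6):
        a=np.radians(-ang-1.84+60*k);r=15/np.cos(np.pi/6)
        P.append([590.5+r*np.cos(a),75.4+r*np.sin(a),61])
    q=(proj(w2,P)-[220,165]+.5)*10-.5
    cv2.polylines(big,[q.astype(np.int32)],True,col,1)
cv2.imwrite('pics/ov.png',big)
```

```text
(array([603. ,  73.7]), array([589.4,  75.7]), np.float64(6.323936361671436), np.float64(13.742975471335713))
(array([583.5,  66. ]), array([589.6,  75.4]), np.float64(121.08735973459244), np.float64(11.238025649843536))
```

View pics/ov.png

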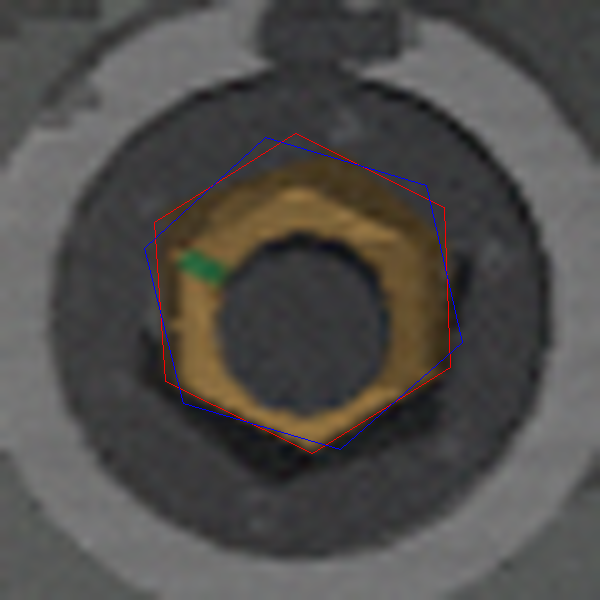

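Run:
```python
from h import *
s=save('side','s31.png');print(cams.tip_of('side','wrench')[:1])
print(ctrl.finish_job())
```

```text
[{'pixel': [278.2, 165.3], 'p': 0.73}]
the job is handed in; nothing more can be done
None
```

View pics/s31.png

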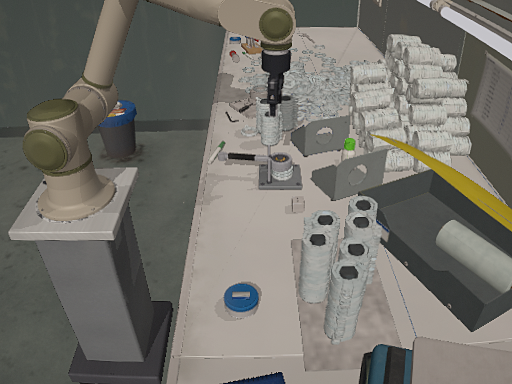

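The nut is tight against its stop, and the wrench is still seated on it with the gripper open and clear above. I handed the job in at about 31.5 s; it gives no verdict.

- **Seating:** I gripped the wrench at the grip point and lowered it onto the nut. It went fully down without jamming, pressed at about 9 N.
- **Tightening:** It took three clockwise strokes between the posts. The nut did not move on the returns, and the wrench was never lifted.
- **Final pull:** I held about 15 N (readings 14.5–15.1 N) at the handle for about 1 s. The highest force I read was 16.7 N, or 17.8 N if worked out from the torque at the nut. I then eased the load off, opened the gripper and lifted clear.

**Last checks:**
- **Nut angle:** In the wrist picture, the nut's outline matches the 2.2 rad stop position. A rougher reading from the green mark gave about 121° instead of 126°, which is within measuring error.
- **At the stop:** In the top pictures the nut did not turn further once the load built up.
- **Not a clean fit:** I expected a sharp stop, but the force rose gradually from about 5 N to 15 N over about 9° of handle travel. I put that down to give in the ratchet and grip, not the nut turning.
- **Other things on the bench:** The last side picture shows the wrench down on the nut and the other things apparently where they were.

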